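# Unload the tile-painting boards into the kiln setter

### The arm

A 7-joint arm with a two-finger parallel gripper is mounted at the origin on the work surface. World frame = base frame: x ahead of the robot, y to its left, z up, the work surface at z = 0. Lengths are in m, angles in rad, forces in N, time in s.
With the tool pointing down it reaches from about 0.425 to 0.95 m from the base axis. Payload 4.7 kg.
Tool frame: the origin (TCP) lies at the very end of the fingers, on their centre line; the grasp point (between the pads) lies 19 mm behind it (robot.hold_point_z is the z of the grasp point in the tool frame, in m); z points along the fingers, y is the line along which they close (so a half turn about z gives the same grasp; the last joint's range is limited). The gripper opens to 85 mm and grips with 20 to 120 N. Pads are 22 mm wide; open, the fingers measure 114 mm over their backs; the gripper's body (76 mm by 85 mm) begins 54 mm behind the grasp point. The pads swing forward as they close: fully open they stand 13 mm farther back than shut.
Start: joints at [1.168, 0.469, -0.049, 1.532, 0.024, 1.141, -0.082], TCP at [0.247, -0.628, 0.231] pointing down, gripper open.
Joint ranges: [-2.59, 2.59], [-0.33, 1.99], [-1.39, 1.29], [0.1, 2.45], [-1.04, 4.18], [0.21, 1.99], [-2.66, 2.66]. Speed limits (rad/s): [2.57, 2.57, 3.14, 3.14, 3.14, 3.14, 3.14].

### API

Orientations are given as [roll, pitch, yaw] about the fixed x, y, z axes, in that order (R = Rz(yaw) Ry(pitch) Rx(roll)).
In Python, from bench import sensors, optics, robot gives the robot as it stands.
- The arm moves only by the tool jog_arm, never from a script. Its argument "steps" is a list of rows, each a list of 3 entries, a list of its own where there are three numbers: the finger opening in cm, from 0 to 8.54, then the shift along the tool's x, y, z in cm, then the turn about the tool's z in degrees. In form: [[gripper, [x, y, z], spin], ...]. A call has 1 to 20 rows; each row is the pose to reach, as a shift and turn from the pose commanded when the call began, along the tool's axes at that moment; what a row does not reach only later rows make up. A row lasts 1/10 s, in which the tool goes at most 50 mm and 8.59 degrees, less where a joint would pass 70% of its speed; a pose out of reach is approached as far as the arm can. A call with a gripper value outside its range is refused whole. The fingers move at their own pace and stop on an object; "newtons" is the grip in N (left out, the last holds). Time passes only in rows, so rows that repeat a pose let the fingers close. It gives the time, the measured TCP pose, the force, the opening and the grip force at its end, in the units of the state.
- sensors.get_obs(): the state, without advancing time (a new reading comes with each control period).
- optics.grab_frame(name): name is "side" or "top"; returns (picture, depth): 480x640x3 uint8, blue, green, red; 480x640 float32, m along the optical axis (not along the pixel's ray), 0 where there is no reading.
- optics.camera_info(name): a dict with "fx", "fy", "cx", "cy" (pixels), "D" ([k1, k2, p1, p2, k3] as OpenCV has them; the pictures are not rectified), "R" (3x3) and "t" (3): a world point X has camera coordinates R X + t. Camera axes: x right, y down, z forward; pixel columns grow to the right and rows downward; lengths in m; the calibration is good to about 2 mm. A picture is of the moment at which its call begins. camera_info takes no time and is no camera call.
- robot.finish_job(): hands the job in; it is judged then, once.
The state is a dict: "clock": time; "q": joint angles; "joint_vel": joint speeds; "tau": joint torques, N m; "ee_pos": TCP position; "ee_rot": TCP orientation; "force": force on the tool from outside, world axes, zero at the start; "torque": the same for the moment, N m; "grip_width": finger opening in m; "grasp_force": force on a finger pad.
Only numpy, scipy, OpenCV 4.12 (cv2) and the standard library are available. Lean on these libraries where they do the work, as an engineer would, in place of code of your own. Each camera call takes 0.05 s, during which the arm holds its last target. There are 200 camera calls.

### The job

The painted border tiles are stuck tight in their painting boards: with the lifting bar over each board's steel rod, prise up the end of every tile, not touching a tile with the fingers until its end is up. Then take each tile by its long edges and slide it, painted face up, fully home onto a free pair of ledges in the kiln setter, and leave the bar lying flat on its cork mat. Leave everything else on the table where it stands.

Things in the scene. Friction and masses are not known exactly. Their poses are not given: they have to be found in the camera images.
- board_1: Beech tile-painting board fixed to the table. Origin: table level, under the prising end of its tile; x along the tile from that end, z up. Tile seat at z = 40 mm, x = 0 to 150, |y| < 30. Cork cheeks along both long sides, tops at z = 49 mm (tile 1 mm proud); end stop behind x = 153. Groove before and under the prising end: x = -60 to 20, floor z = 22 mm. Block: x = -60 to 165, 104 mm wide
- board_1_rod (a point): Middle of the crest of board_1's fulcrum: a steel rod along y, 10 mm thick, over the groove; board x = -45, z = 48 mm (rod centre z = 43), free between posts at |y| = 38 to 50 mm
- tile_1: White ceramic border tile, painted upper face, 150 x 60 x 10 mm, 0.2 kg, at first tight in board_1 (absent in some runs). Origin: centre of underside; x from the prising end to the far end, z up from the painted face. The sprung -y cheek squeezes it with about 14 N, so it resists with about 17 N and stays tipped up once prised up
- tile_1_near (a point): Middle of the lower edge of tile_1's prising end (tile x = -75 mm); 40 mm above the table when seated
- board_2: Beech tile-painting board fixed to the table. Origin: table level, under the prising end of its tile; x along the tile from that end, z up. Tile seat at z = 40 mm, x = 0 to 150, |y| < 30. Cork cheeks along both long sides, tops at z = 49 mm (tile 1 mm proud); end stop behind x = 153. Groove before and under the prising end: x = -60 to 20, floor z = 22 mm. Block: x = -60 to 165, 104 mm wide
- board_2_rod (a point): Middle of the crest of board_2's fulcrum: a steel rod along y, 10 mm thick, over the groove; board x = -45, z = 48 mm (rod centre z = 43), free between posts at |y| = 38 to 50 mm
- tile_2: White ceramic border tile, painted upper face, 150 x 60 x 10 mm, 0.2 kg, at first tight in board_2 (absent in some runs). Origin: centre of underside; x from the prising end to the far end, z up from the painted face. The sprung -y cheek squeezes it with about 14 N, so it resists with about 17 N and stays tipped up once prised up
- tile_2_near (a point): Middle of the lower edge of tile_2's prising end (tile x = -75 mm); 40 mm above the table when seated
- board_3: Beech tile-painting board fixed to the table. Origin: table level, under the prising end of its tile; x along the tile from that end, z up. Tile seat at z = 40 mm, x = 0 to 150, |y| < 30. Cork cheeks along both long sides, tops at z = 49 mm (tile 1 mm proud); end stop behind x = 153. Groove before and under the prising end: x = -60 to 20, floor z = 22 mm. Block: x = -60 to 165, 104 mm wide
- board_3_rod (a point): Middle of the crest of board_3's fulcrum: a steel rod along y, 10 mm thick, over the groove; board x = -45, z = 48 mm (rod centre z = 43), free between posts at |y| = 38 to 50 mm
- tile_3: White ceramic border tile, painted upper face, 150 x 60 x 10 mm, 0.2 kg, at first tight in board_3 (absent in some runs). Origin: centre of underside; x from the prising end to the far end, z up from the painted face. The sprung -y cheek squeezes it with about 14 N, so it resists with about 17 N and stays tipped up once prised up
- tile_3_near (a point): Middle of the lower edge of tile_3's prising end (tile x = -75 mm); 40 mm above the table when seated
- setter: Buff ceramic kiln rack, fixed. Origin: table level, middle of its open front; x into it, z up. Inside 64 mm wide (|y| < 32), walls 12 mm thick, x = 0 to 120, 84 mm high, open top. On each wall 3 ledges 10 mm wide, 8 mm thick, tops at z = 22, 46, 70 mm. Back stops at x = 112: a tile home on a pair of ledges stands out 38 mm in front, over the ledges below it
- mat: Cork tool mat fixed to the table, 330 x 120 x 5 mm. Origin: at table level, 50 mm in +x from its middle: it reaches from x = -215 to +115 mm, y = -60 to 60 mm
- bar: Lifting bar, 260 mm long, 0.25 kg, lying flat on the mat: a flat steel blade 22 mm wide, 5 mm thick (x = 0 to 130 mm) and a wooden handle 24 mm wide, 16 mm thick (x = -130 to 0). The undersides of blade and handle are level (z = 0). Origin: middle of the underside; x points to the blade's tip, z up
- bar_tip (a point): Middle of the lower edge of the bar's tip (bar x = 130 mm)
- bar_butt (a point): Middle of the lower edge of the handle's end (bar x = -130 mm)
- water_glass: Bystander, loose, to be left alone: drinking glass, 72 mm wide, 120 mm high. Origin: middle of its underside
- foam_cup: Bystander, loose, to be left alone: white cup, 88 mm wide, 105 mm high. Origin: middle of its underside
- paint_a: Bystander, loose, to be left alone: paint bottle, 52 mm wide, 130 mm high. Origin: middle of its underside
- jar_a: Bystander, loose, to be left alone: glass jar with steel cap, 64 mm wide, 75 mm high. Origin: middle of its underside
- brush_a: Bystander, loose, to be left alone: thin paint brush, 160 mm long, lying flat, 8 mm high. Origin: below its middle, at table level
- brush_b: Bystander, loose, to be left alone: thin paint brush, 160 mm long, lying flat, 8 mm high. Origin: below its middle, at table level
- well: Bystander, loose, to be left alone: small white ceramic colour bowl, 44 mm wide, 18 mm high. Origin: middle of its underside
There are look-alikes about, which are no part of the job. Leave any green or orange look-alike of the tile_3 alone.

How it is judged:
By the outcome, as a careful person would: the job done as asked, in the order asked, and still so for the second after the job is handed in, with the robot touching nothing.
Of tile_1, tile_2, tile_3 only 2 to 3 are there at a start; the rules pass over those that are not, and their reading is None.
At some moment in a run one of bar may be knocked a few centimetres aside while the robot is not near it.
It also fails if it takes over 210 s, if anything falls off the work surface, if the arm or the gripper's body presses on something with over 40 N, if the wrist force passes 120 N, or if a joint passes its speed limit or range.

## Working session

There is one attempt and no reset: what is moved stays moved. The work goes in short steps, Python scripts to look and compute and a tool call to move; the robot and the scene stay as the last step left them, time stands still between calls to the robot, and variables do not carry over. Pictures are saved under pics/ and viewed, at most 14 in all, crops included, and the job is handed in when it is done.

Besides the shell and the picture viewer there is one more tool, called after ">>>" by a JSON object that holds its "api" and its "payload", one argument or row to a line. jog_arm: Moves the arm, as the interface text tells. Its arguments: {"type":"object","properties":{"steps":{"type":"array"},"newtons":{"type":"number"}},"required":["steps"]}

```bash
ls; mkdir -p pics; python3 - <<'E'
from bench import sensors, optics, robot
import cv2
o=sensors.get_obs(); print({k:o[k] for k in('clock','ee_pos','ee_rot','grip_width','force')}, robot.hold_point_z)
for n in('side','top'):
    p,d=optics.grab_frame(n); cv2.imwrite(f'pics/{n}0.png',p)
    i=optics.camera_info(n); print(n,i)
E
```

```text
pics
{'clock': 0.0, 'ee_pos': array([ 0.24628224, -0.62785405,  0.23026405]), 'ee_rot': array([-3.13967676e+00,  6.95880308e-05,  3.73794280e-01]), 'grip_width': 0.08567632675070404, 'force': array([-0.9334099 ,  1.3388502 , -0.46326477])} -0.0187
side {'fx': 485.6442168255838, 'fy': 485.6442168255838, 'cx': 319.3500444737649, 'cy': 237.34586036492232, 'D': array([-0.01197168,  0.        ,  0.        ,  0.        ,  0.        ]), 'R': array([[ 0.69876694, -0.71516168,  0.01638696],
       [-0.4442701 , -0.4518119 , -0.77362141],
       [ 0.56066821,  0.53330083, -0.63343617]]), 't': array([-0.34419791,  0.27765312,  1.22682648])}
top {'fx': 551.840961438425, 'fy': 551.840961438425, 'cx': 312.43819093117247, 'cy': 233.76258975711926, 'D': array([-0.07043185,  0.        ,  0.        ,  0.        ,  0.        ]), 'R': array([[ 0.00365397, -0.99993957,  0.01036887],
       [-0.99526117, -0.00464403, -0.09712691],
       [ 0.09716919, -0.00996484, -0.99521799]]), 't': array([2.89037536e-04, 5.16012968e-01, 1.30052290e+00])}
```

View pics/top0.png

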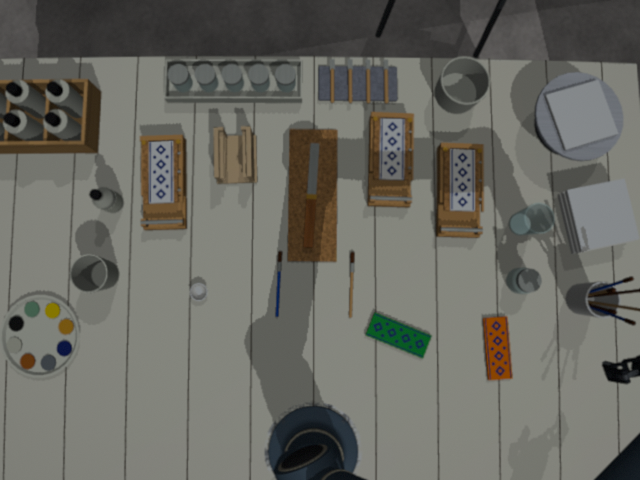

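View pics/side0.png

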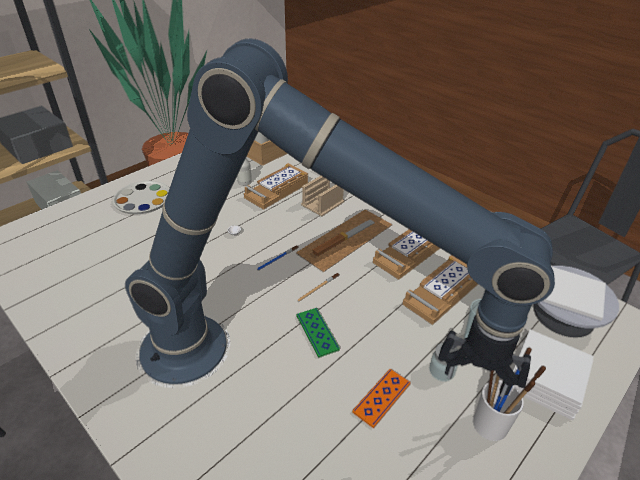

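Top view: tiles at (163,172), (391,148) and (462,180) in boards with rods at the lower (robot) end. Setter (235,155), mat (313,195), bar with its blade tip at (314,145). Look-alikes: green (398,334) and orange (497,348) lie loose, so I exclude them. White tiles/plate (585,115) and (598,215) are stacks, also not mine. I'll check the choice in a close crop.

```bash
cat > h.py <<'E'
from bench import sensors, optics, robot
import cv2, numpy as np
def und(n,pts):
    i=optics.camera_info(n); K=np.array([[i['fx'],0,i['cx']],[0,i['fy'],i['cy']],[0,0,1]])
    return i,cv2.undistortPoints(np.float64(pts).reshape(-1,1,2),K,i['D']).reshape(-1,2)
def atz(n,pts,z):
    "world points at height z for pixels"
    i,u=und(n,pts); R,t=i['R'],i['t']; C=-R.T@t; z=np.broadcast_to(z,len(u))
    D=np.c_[u,np.ones(len(u))]@R
    return C+D*((z-C[2])/D[:,2])[:,None]
def cloud(n,d):
    i=optics.camera_info(n); v,u=np.mgrid[:480,:640]
    _,p=und(n,np.c_[u.ravel(),v.ravel()]); P=np.c_[p,np.ones(len(p))]*d.reshape(-1,1)
    return ((P-i['t'])@i['R']).reshape(480,640,3)
def proj(n,X):
    i=optics.camera_info(n); K=np.array([[i['fx'],0,i['cx']],[0,i['fy'],i['cy']],[0,0,1]])
    return cv2.projectPoints(np.float64(X).reshape(-1,3),cv2.Rodrigues(i['R'])[0],i['t'],K,i['D'])[0].reshape(-1,2)
E
python3 - <<'E'
import cv2,numpy as np
p=cv2.imread('pics/top0.png')
a=cv2.resize(p[110:280,130:330],None,fx=4,fy=4,interpolation=cv2.INTER_CUBIC)[:600]
cv2.imwrite('pics/c1.png',a[:,:800]); 
b=cv2.resize(p[100:250,355:500],None,fx=4,fy=4,interpolation=cv2.INTER_CUBIC)
cv2.imwrite('pics/c2.png',b)
from h import *
p,d=optics.grab_frame('top'); W=cloud('top',d); np.save('W0.npy',W)
for n,(u,v) in dict(t1=(163,172),t2=(391,148),t3=(462,180),table=(210,260),mat=(330,220),blade=(314,155),handle=(310,225)).items(): print(n,W[v-1:v+2,u-1:u+2].mean((0,1)).round(4))
E
```

```text
t1 [0.6602 0.3604 0.0504]
t2 [ 0.7216 -0.1855  0.0501]
t3 [ 0.6448 -0.3557  0.0507]
table [0.453  0.2515 0.0011]
mat [ 0.5521 -0.0406  0.0044]
blade [ 0.7131 -0.0009  0.0086]
handle [0.5376 0.0084 0.0217]
```

View pics/c1.png

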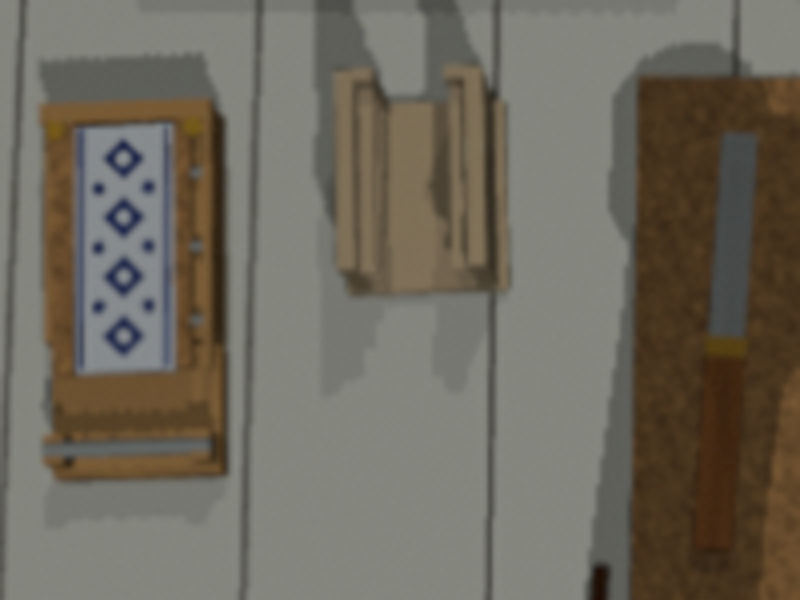

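View pics/c2.png

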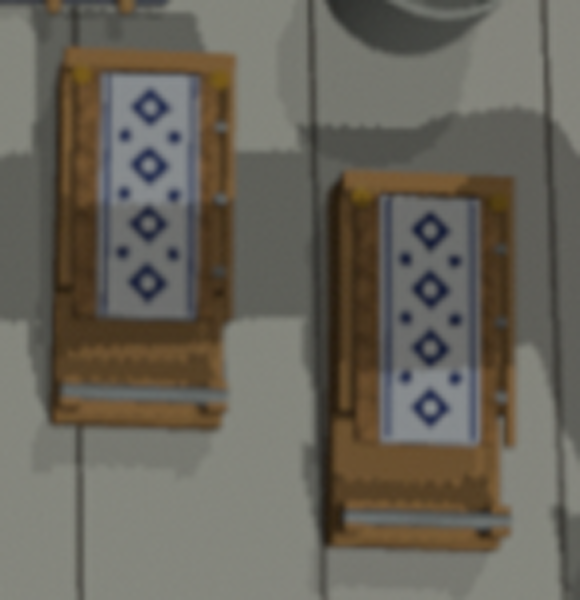

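The crops confirm three white painted tiles, each tight in a board with its rod at the lower end. Setter back-stops show at the far end (crop 1, ~(360,75) and (465,72)), so its front faces the robot. The bar tip is at crop (740,132), butt (713,550).

```bash
cat > tiles.py <<'E'
from h import *
def rect(P):
    c,s,a=cv2.minAreaRect((P[:,:2]*1000).astype(np.float32)); b=cv2.boxPoints((c,s,a))
    e=b[1]-b[0]; f=b[2]-b[1]; l=e if np.hypot(*e)>np.hypot(*f) else f
    l=l if l[0]>0 else -l
    return np.round(c,1),np.round(sorted(s),1),round(np.degrees(np.arctan2(l[1],l[0])),2)
E
python3 - <<'E'
from tiles import *
o=lambda a,s,ox,oy:[(x/4+ox-.375,y/4+oy-.375) for x,y in a]
T={'A':o([(76,125),(174,123),(176,372),(77,374)],4,130,110),'B':o([(101,73),(199,74),(196,320),(97,318)],4,355,100),'C':o([(381,195),(479,197),(480,443),(381,442)],4,355,100)}
for k,v in T.items():
    P=atz('top',v,.05); near=(P[2]+P[3])/2; far=(P[0]+P[1])/2; d=far-near
    print(k,'near',near.round(4),'len',np.hypot(*d[:2]).round(4),'yaw',np.degrees(np.arctan2(d[1],d[0])).round(2))
R={'A':o([(45,448),(210,446)],4,130,110),'B':o([(62,389),(227,397)],4,355,100),'C':o([(345,519),(510,521)],4,355,100)}
for k,v in R.items():
    P=atz('top',v,.046); d=P[1]-P[0]; print('rod',k,P.mean(0).round(4),np.degrees(np.arctan2(d[1],d[0])).round(2)+90,np.hypot(*d[:2]))
W=np.load('W0.npy'); m=np.zeros((480,640),bool); m[118:190,205:262]=1
S=W[m&(abs(W[...,2]-.084)<.004)]; print('setter',rect(S),len(S))
for z in (.022,.046,.070):
  S=W[m&(abs(W[...,2]-z)<.003)]; print(z,len(S),S.min(0) if len(S) else'')
b=atz('top',o([(740,132),(713,550)],4,130,110),[.01,.021]); print('bar',b.round(4)); d=b[0]-b[1];print(np.degrees(np.arctan2(d[1],d[0])),np.hypot(*d[:2]))
for q in ['water_glass',]: pass
print('mat',atz('top',[(289,129),(336,129),(337,261),(288,261)],.005).round(3))
print('things',atz('top',[(198,290),(278,255),(352,255),(105,200),(95,272),(530,222),(524,280)],.03).round(3))
E
```

```text
A near [0.5857 0.3623 0.05  ] len 0.1517 yaw 2.33
B near [ 0.645  -0.1851  0.05  ] len 0.1512 yaw -1.57
C near [ 0.5716 -0.3547  0.05  ] len 0.1504 yaw -1.42
rod A [0.5419 0.3614 0.046 ] 0.9200000000000017 0.09875446446851086
rod B [ 0.6009 -0.184   0.046 ] -2.4200000000000017 0.09894033954032928
rod C [ 0.5255 -0.353   0.046 ] -0.4000000000000057 0.09969445730264295
setter (array([703.6, 191.9]), array([ 89. , 118.3]), np.float32(2.08)) 505
0.022 56 [0.64375588 0.14512301 0.01945487]
0.046 62 [0.64211366 0.14532774 0.04301843]
0.07 310 [0.64236483 0.1452281  0.06708621]
bar [[ 0.7441 -0.0023  0.01  ]
 [ 0.4841  0.0132  0.021 ]]
-3.421526327978918 0.2604796770538768
mat [[ 0.78   0.062  0.005]
 [ 0.781 -0.056  0.005]
 [ 0.452 -0.058  0.005]
 [ 0.451  0.061  0.005]]
things [[ 0.38   0.274  0.03 ]
 [ 0.464  0.084  0.03 ]
 [ 0.465 -0.092  0.03 ]
 [ 0.595  0.506  0.03 ]
 [ 0.421  0.523  0.03 ]
 [ 0.547 -0.527  0.03 ]
 [ 0.406 -0.508  0.03 ]]
```

```bash
cat >> h.py <<'E'
def go(x,y,z,yaw,cmd=None):
    "shift (cm) along tool axes and spin (deg) to reach world TCP x,y,z (m), yaw (deg)"
    o=sensors.get_obs(); p,r=np.array(o['ee_pos']),o['ee_rot']
    if cmd is not None: p=np.array(cmd[:3]); c=cmd[3]
    else: c=np.degrees(r[2])
    d=np.array([x,y,z])-p; a=np.radians(c)
    s=(c-yaw+180)%360-180
    print('shift',(100*np.array([np.cos(a)*d[0]+np.sin(a)*d[1],np.sin(a)*d[0]-np.cos(a)*d[1],-d[2]])).round(2),'spin',round(s,2))
E
python3 -c "
from h import *
go(.504,.012,.12,-3.4)"
```

```text
shift [ 47.36 -50.17  11.05] spin 24.82
```

>>> {"api": "jog_arm", "payload": {
  "steps": [
    [6,[47.4,-50.2,0],24.8],
    [6,[47.4,-50.2,0],24.8],
    [6,[47.4,-50.2,0],24.8],
    [6,[47.4,-50.2,0],24.8],
    [6,[47.4,-50.2,0],24.8],
    [6,[47.4,-50.2,0],24.8],
    [6,[47.4,-50.2,0],24.8],
    [6,[47.4,-50.2,0],24.8],
    [6,[47.4,-50.2,0],24.8],
    [6,[47.4,-50.2,0],24.8],
    [6,[47.4,-50.2,0],24.8],
    [6,[47.4,-50.2,0],24.8],
    [6,[47.4,-50.2,0],24.8],
    [6,[47.4,-50.2,0],24.8],
    [6,[47.4,-50.2,0],24.8],
    [6,[47.4,-50.2,5],24.8],
    [6,[47.4,-50.2,8],24.8],
    [6,[47.4,-50.2,11],24.8],
    [6,[47.4,-50.2,11],24.8]
  ]
}}

```text
clock: 2.05
ee_pos: [0.501, 0.0109, 0.1177]
ee_rot: [3.14, 0.009, -0.059]
force: [-1.4, 0.2, -0.2]
grip_width: 0.0601
grasp_force: 0.0
```

```bash
python3 - <<'E'
from h import *
p,d=optics.grab_frame('side'); cv2.imwrite('pics/s1.png',cv2.resize(p[180:380,230:480],None,fx=3,fy=3))
go(.504,.012,.012,-3.4)
E
```

```text
shift [ 0.1  -0.08 10.79] spin -0.01
```

View pics/s1.png

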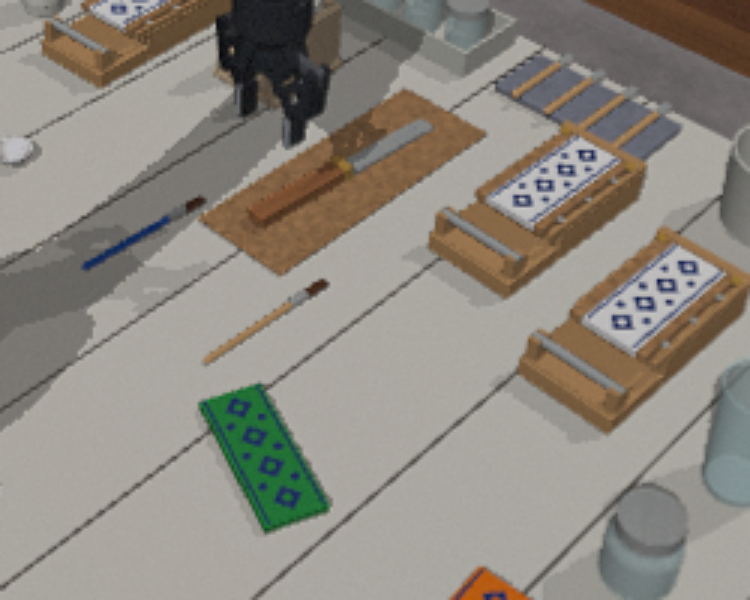

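Side crop: gripper above the handle; the bar lies on the mat, butt at ~(258,213), tip ~(428,127). Quick check that it hasn't been moved.

```bash
python3 - <<'E'
from h import *
q=lambda x,y:(x/3+230-.33,y/3+180-.33)
print(atz('side',[q(265,222),q(350,174),q(428,130)],[.013,.013,.01]).round(4))
E
```

```text
[[ 0.4879  0.0015  0.013 ]
 [ 0.608  -0.0078  0.013 ]
 [ 0.7305 -0.0148  0.01  ]]
```

>>> {"api": "jog_arm", "payload": {
  "steps": [
    [6,[0.1,0,5],0],
    [6,[0.1,0,8],0],
    [6,[0.1,0,10],0],
    [6,[0.1,0,10.6],0],
    [6,[0.1,0,10.8],0],
    [6,[0.1,0,10.8],0]
  ]
}}

```text
clock: 2.7
ee_pos: [0.5069, 0.0119, 0.0148]
ee_rot: [-3.141, -0.003, -0.059]
force: [-0.5, 0.7, 0.4]
grip_width: 0.0602
grasp_force: 0.0
```

>>> {"api": "jog_arm", "payload": {
  "newtons": 20,
  "steps": [
    [2,[0,0,0.5],0],
    [1.5,[0,0,0.5],0],
    [1.5,[0,0,0.5],0],
    [1.5,[0,0,0.5],0],
    [1.5,[0,0,0.5],0],
    [1.5,[0,0,0.5],0],
    [1.5,[0,0,0.5],0],
    [1.5,[0,0,0],0],
    [1.5,[0,0,-0.5],0],
    [1.5,[0,0,-1],0],
    [1.5,[0,0,-1.5],0],
    [1.5,[0,0,-2],0],
    [1.5,[0,0,-2.5],0],
    [1.5,[0,0,-3],0],
    [1.5,[0,0,-3.5],0],
    [1.5,[0,0,-3.5],0]
  ]
}}

```text
clock: 4.3
ee_pos: [0.5058, 0.012, 0.049]
ee_rot: [3.142, -0.001, -0.059]
force: [0.8, -0.2, -3.2]
grip_width: 0.0237
grasp_force: 20.4
```

```bash
python3 - <<'E'
from h import *
p,d=optics.grab_frame('side'); cv2.imwrite('pics/s2.png',cv2.resize(p[170:290,270:400],None,fx=5,fy=5))
o=sensors.get_obs();print(o['ee_pos'],o['force'],o['torque'])
E
```

```text
[0.50570678 0.01192688 0.04869326] [-0.20462187 -0.18565956 -2.78406553] [ 0.01265991  0.05494032 -0.01254294]
```

View pics/s2.png

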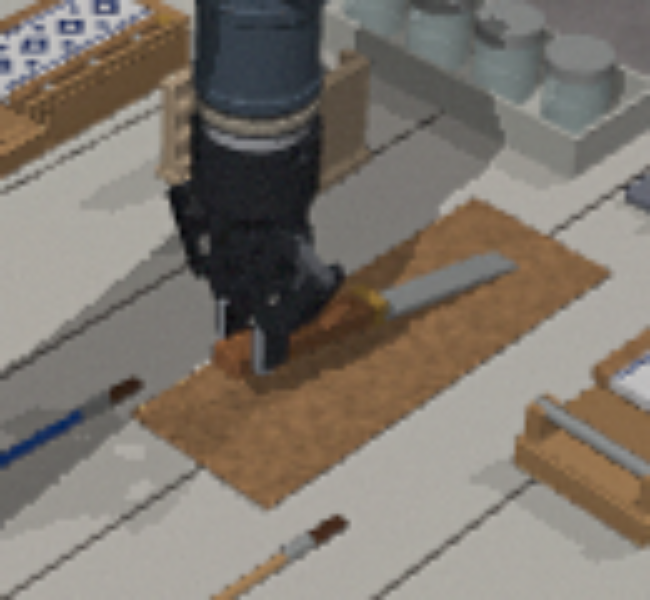

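Lifted; now measure the bar's pitch from depth.

```bash
cat > barp.py <<'E'
from h import *
def bar():
    o=sensors.get_obs(); p=np.array(o['ee_pos']); a=o['ee_rot'][2]
    for n in('side','top'):
        im,d=optics.grab_frame(n); W=cloud(n,d)[d>0] if 0 else cloud(n,d)
        r=W-p; s=r[...,0]*np.cos(a)+r[...,1]*np.sin(a); l=-r[...,0]*np.sin(a)+r[...,1]*np.cos(a)
        m=(abs(l)<.03)&(s>.128)&(s<.27)&(d>0)
        im=im.astype(int); gray=(abs(im[...,0]-im[...,2])<22)&(im.sum(2)<560)  # steel
        m&=gray&(W[...,2]>p[2]-.13)&(W[...,2]<p[2]+.08)
        if m.sum()<15: print(n,'few',m.sum()); continue
        S,Z,L=s[m],W[...,2][m],l[m]; k=np.polyfit(S,Z,1); g=abs(Z-np.polyval(k,S))<.006
        k=np.polyfit(S[g],Z[g],1); kl=np.polyfit(S[g],L[g],1)
        print(n,'n',g.sum(),'pitch',np.degrees(np.arctan(k[0])).round(2),'ztop@tcp-line',(np.polyval(k,0)-p[2]).round(4),'tip s',S[g].max().round(4),'ztip',np.polyval(k,S[g].max()).round(4),'lat@0.2',np.polyval(kl,.2).round(4),'lat slope deg',np.degrees(kl[0]).round(2))
    print('tcp',p.round(4),'yaw',np.degrees(a).round(2),'F',np.round(o['force'],1),'w',o['grip_width'])
if __name__=='__main__': bar()
E
python3 barp.py
```

```text
side n 126 pitch -9.98 ztop@tcp-line 0.0002 tip s 0.2312 ztip 0.0082 lat@0.2 -0.003 lat slope deg -0.11
top n 340 pitch -10.17 ztop@tcp-line 0.0022 tip s 0.233 ztip 0.0091 lat@0.2 0.0002 lat slope deg 0.26
tcp [0.5057 0.0119 0.0487] yaw -3.38 F [-0.2 -0.2 -2.8] w 0.023047704206222312
```

>>> {"api": "jog_arm", "payload": {
  "steps": [
    [1.5,[0,0,-0.5],0],
    [1.5,[0,0,-1],0],
    [1.5,[0,0,-1.5],0],
    [1.5,[0,0,-2],0],
    [1.5,[0,0,-2.5],0],
    [1.5,[0,0,-3],0],
    [1.5,[0,0,-3.5],0],
    [1.5,[0,0,-4],0],
    [1.5,[0,0,-4.5],0],
    [1.5,[0,0,-4.8],0],
    [1.5,[0,0,-4.8],0]
  ]
}}

```text
clock: 5.55
ee_pos: [0.5057, 0.012, 0.0968]
ee_rot: [3.142, -0.001, -0.059]
force: [0.1, -0.1, -3.2]
grip_width: 0.0237
grasp_force: 20.1
```

>>> {"api": "jog_arm", "payload": {
  "newtons": 100,
  "steps": [
    [1,[0,0,0],0],
    [1,[0,0,0],0],
    [1,[0,0,0],0],
    [1,[0,0,-2],0],
    [1,[0,0,-5],0],
    [1,[0,0,-9],0],
    [1,[0,0,-9],0],
    [1,[0,0,-9],0]
  ]
}}

```text
clock: 6.35
ee_pos: [0.5054, 0.0119, 0.1866]
ee_rot: [3.141, -0.001, -0.059]
force: [-0.2, -0.5, -3.2]
grip_width: 0.0208
grasp_force: 101.1
```

```bash
python3 barp.py
```

```text
side n 86 pitch -23.26 ztop@tcp-line 0.0002 tip s 0.2188 ztip 0.0927 lat@0.2 -0.0035 lat slope deg -0.24
top n 305 pitch -23.48 ztop@tcp-line 0.0017 tip s 0.2141 ztip 0.0953 lat@0.2 -0.0001 lat slope deg 0.06
tcp [0.5054 0.0119 0.1866] yaw -3.39 F [-0.2 -0.5 -3.2] w 0.02080901060882543
```

```bash
cat > prise.py <<'E'
from h import *
B=dict(A=(.5862,.3620,1.8),B=(.6455,-.1851,-1.9),C=(.5713,-.3543,-1.1))
def tcp(k,s,zr,xt,zt,yaw=None):
    "TCP when upper tip edge is at board x=xt, z=zt; s=tip distance ahead of TCP, zr=TCP z minus upper tip z"
    x,y,w=B[k]; a=np.radians(w); X=xt-s
    return x+X*np.cos(a),y+X*np.sin(a),zt+zr,w
E
python3 - <<'E'
from prise import *
p=tcp('B',.217,.0927,-.030,.0317+.041*.4327); print(p); go(p[0],p[1],.22,p[3]); go(*p)
q=tcp('B',.217,.0927,.011,.0317);go(*q,cmd=p)
E
```

```text
(np.float64(0.3986357966623859), np.float64(-0.176910670938034), 0.1421407, -1.9)
shift [-9.41 19.45 -3.52] spin -1.49
shift [-9.41 19.45  4.26] spin -1.49
shift [4.1  0.   1.77] spin 0.0
```

>>> {"api": "jog_arm", "payload": {
  "steps": [
    [1,[-2,4,-2],-1.5],
    [1,[-4,8,-2],-1.5],
    [1,[-6,12,-2],-1.5],
    [1,[-8,16,-2],-1.5],
    [1,[-9.4,19.4,-2],-1.5],
    [1,[-9.4,19.4,0],-1.5],
    [1,[-9.4,19.4,2.2],-1.5],
    [1,[-9.4,19.4,2.2],-1.5],
    [1,[-9.4,19.4,2.2],-1.5]
  ]
}}

```text
clock: 7.35
ee_pos: [0.3995, -0.1757, 0.1634]
ee_rot: [-3.141, 0.003, -0.032]
force: [0.6, 0.3, -2.1]
grip_width: 0.0211
grasp_force: 101.1
```

```bash
python3 - <<'E'
from prise import *
from barp import bar
bar()
p,d=optics.grab_frame('side'); cv2.imwrite('pics/s3.png',cv2.resize(p[190:300,330:480],None,fx=5,fy=5))
p=tcp('B',.217,.0927,-.030,.0317+.041*.4327); go(*p)
E
```

```text
side n 66 pitch -28.92 ztop@tcp-line 0.0167 tip s 0.2528 ztip 0.0405 lat@0.2 -0.003 lat slope deg -1.34
top n 437 pitch -26.07 ztop@tcp-line 0.0126 tip s 0.2692 ztip 0.0443 lat@0.2 0.0002 lat slope deg 0.19
tcp [ 0.3995 -0.1757  0.1634] yaw -1.85 F [ 0.6  0.3 -2.1] w 0.021061309902798354
shift [-0.23  0.09  2.28] spin 0.06
```

View pics/s3.png

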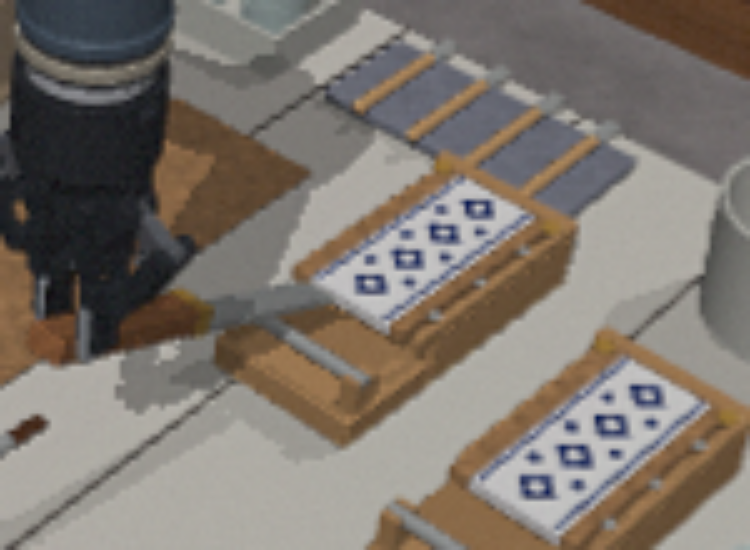

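The blade reaches over board 2's rod (crop (290,330)), its tip at crop ≈(332,297). I'll compare that with the projection of the expected tip.

```bash
python3 - <<'E'
from prise import *
o=sensors.get_obs();p=np.array(o['ee_pos']);a=o['ee_rot'][2]
f=np.array([np.cos(a),np.sin(a),0]);l=np.array([-np.sin(a),np.cos(a),0])
T=p+.217*f-[0,0,.0927]
for P in (T+.011*l,T-.011*l): 
    print('tip',P.round(4),((proj('side',P)-[330,190])*5+2).round(0), proj('top',P).round(1))
x,y,w=B['B'];w=np.radians(w)
R=lambda X,Y,Z:np.array([x+X*np.cos(w)-Y*np.sin(w),y+X*np.sin(w)+Y*np.cos(w),Z])
print('tile near corners',[((proj('side',R(0,s,.05))-[330,190])*5+2).round(0) for s in(.03,-.03)],'rod ends',[((proj('side',R(-.045,s,.048))-[330,190])*5+2).round(0) for s in(.038,-.038)])
im,d=optics.grab_frame('top'); cv2.imwrite('pics/t3.png',cv2.resize(im[150:215,355:425],None,fx=8,fy=8))
E
```

```text
tip [ 0.6182 -0.172   0.0723] [[307. 281.]] [[387.3 188.7]]
tip [ 0.6175 -0.194   0.0723] [[336. 299.]] [[396.6 189.1]]
tile near corners [array([[310., 275.]]), array([[388., 323.]])] rod ends [array([[251., 304.]]), array([[350., 366.]])]
```

View pics/t3.png

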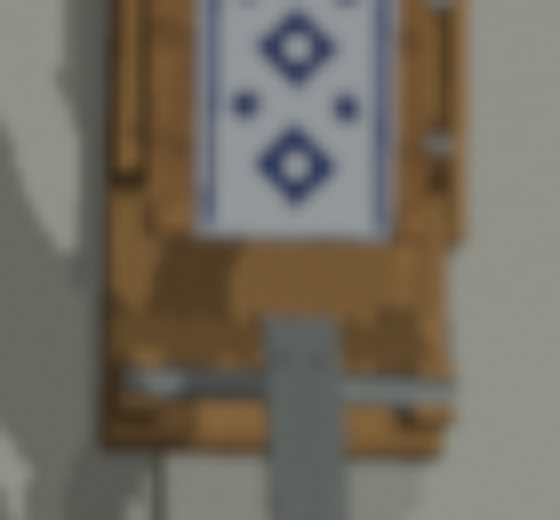

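Top crop: tip at (265–340, 318), i.e. px (393,190) as predicted, centred between the posts. Insert.

>>> {"api": "jog_arm", "payload": {
  "steps": [
    [1,[-0.1,0,1.2],0],
    [1,[-0.1,0,2.2],0],
    [1,[-0.1,0,2.2],0],
    [1,[0.9,0,2.65],0],
    [1,[1.9,0,3.1],0],
    [1,[2.9,0,3.5],0],
    [1,[3.5,0,3.75],0],
    [1,[4.1,0,4.0],0],
    [1,[4.1,0,4.0],0],
    [1,[4.1,0,4.0],0]
  ]
}}

```text
clock: 8.55
ee_pos: [0.4421, -0.1774, 0.1243]
ee_rot: [-3.141, -0.001, -0.032]
force: [0.3, -1.1, -3.3]
grip_width: 0.0211
grasp_force: 101.1
```

```bash
python3 - <<'E'
from prise import *
q=tcp('B',.217,.0927,.011,.0317);go(*q); print(sensors.get_obs()['ee_pos'])
im,d=optics.grab_frame('top'); s,_=optics.grab_frame('side')
cv2.imwrite('pics/t4.png',np.hstack([cv2.resize(im[150:215,355:425],(560,520)),cv2.resize(s[210:275,360:430],(560,520))])[:, ::1] if 0 else cv2.resize(np.hstack([cv2.resize(im[150:215,355:425],(400,371)),cv2.resize(s[215:280,360:430],(400,371))]),None,fx=1,fy=1))
E
```

```text
shift [-0.24  0.1  -0.01] spin 0.05
[ 0.44205625 -0.17735096  0.12431588]
```

View pics/t4.png

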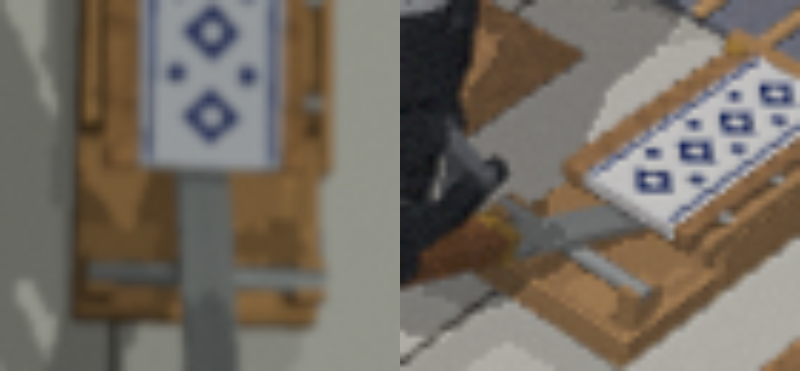

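Blade tip is under the tile edge (crop (205,170)), over the rod. Loosen the grip a little so that the bar can turn, and press the handle down on an arc.

>>> {"api": "jog_arm", "payload": {
  "newtons": 30,
  "steps": [
    [1,[0,0,0],0],
    [1,[0,0,0.3],0],
    [1,[-0.2,0,0.7],0],
    [1,[-0.4,0,1.2],0],
    [1,[-0.6,0,1.8],0],
    [1,[-0.8,0,2.4],0],
    [1,[-0.9,0,3.0],0],
    [1,[-1.0,0,3.6],0],
    [1,[-1.1,0,4.2],0],
    [1,[-1.2,0,4.8],0],
    [1,[-1.3,0,5.4],0],
    [1,[-1.3,0,5.4],0]
  ]
}}

```text
clock: 9.85
ee_pos: [0.4268, -0.1758, 0.0692]
ee_rot: [-3.14, 0.003, -0.03]
force: [-3.4, 1.8, 3.9]
grip_width: 0.0211
grasp_force: 104.2
```

```bash
cat > meas.py <<'E'
from prise import *
def tile(k,n=('top','side'),b=None,q=None):
    "plane fit of the white tile near board k: height of the upper face along board x"
    x,y,w=b or B[k]; w=np.radians(w)
    for c in n:
        im,d=optics.grab_frame(c); W=cloud(c,d); X=(W[...,0]-x)*np.cos(w)+(W[...,1]-y)*np.sin(w); Y=-(W[...,0]-x)*np.sin(w)+(W[...,1]-y)*np.cos(w)
        m=(d>0)&(X>-.04)&(X<.18)&(abs(Y)<.028)&(W[...,2]>.044)&(W[...,2]<.12)
        i=im.astype(int); m&=((i[...,0]-i[...,2])>-6)&((i.max(2)>115)|((i[...,0]-i[...,2])>25))
        if m.sum()<40: print(c,'few',m.sum()); continue
        A=np.c_[X[m],Y[m],np.ones(m.sum())]; Z=W[...,2][m]
        for _ in range(3):
            k_=np.linalg.lstsq(A,Z,rcond=None)[0]; g=abs(A@k_-Z)<.004; A,Z=A[g],Z[g]
        print(c,len(Z),'X',np.percentile(A[:,0],[1,99]).round(4),'Y',np.percentile(A[:,1],[1,99]).round(4),'ztop at 0/75/150',[round(k_[2]+k_[0]*v,4) for v in(0,.075,.15)])
if __name__=='__main__':
    import sys; tile(sys.argv[1]); o=sensors.get_obs(); print(o['clock'],o['ee_pos'],o['force'],o['torque'])
E
python3 meas.py B; python3 -c "
from meas import *
tile('C',('top',))"
```

```text
top 1168 X [0.0046 0.1502] Y [-0.0265  0.0273] ztop at 0/75/150 [np.float64(0.0584), np.float64(0.0543), np.float64(0.0502)]
side 440 X [0.0012 0.149 ] Y [-0.0274  0.0273] ztop at 0/75/150 [np.float64(0.0562), np.float64(0.0527), np.float64(0.0492)]
9.95 [ 0.42690964 -0.17581762  0.06966575] [-4.53915003  2.02376496  2.73191508] [0.58139741 0.46383017 0.48859671]
top 1205 X [0.0022 0.1479] Y [-0.0275  0.0274] ztop at 0/75/150 [np.float64(0.0505), np.float64(0.0504), np.float64(0.0504)]
```

Tile 2's end is up ~7 mm. Continue.

>>> {"api": "jog_arm", "payload": {
  "steps": [
    [1,[-0.1,0,0.6],0],
    [1,[-0.1,0,1.2],0],
    [1,[-0.1,0,1.8],0],
    [1,[-0.1,0,2.4],0],
    [1,[0,0,3.0],0],
    [1,[0,0,3.5],0],
    [1,[0,0,4.0],0],
    [1,[0,0,4.0],0]
  ]
}}

```text
clock: 10.8
ee_pos: [0.4278, -0.1783, 0.0298]
ee_rot: [3.141, 0.0, -0.037]
force: [-5.2, -1.8, 3.6]
grip_width: 0.0209
grasp_force: 104.0
```

```bash
python3 meas.py B
```

```text
top 815 X [0.0067 0.15  ] Y [-0.0269  0.0261] ztop at 0/75/150 [np.float64(0.0752), np.float64(0.0638), np.float64(0.0523)]
side 195 X [0.0048 0.1416] Y [-0.0272  0.0267] ztop at 0/75/150 [np.float64(0.0711), np.float64(0.062), np.float64(0.0529)]
10.9 [ 0.42780515 -0.17826923  0.03012296] [-4.74390933 -2.18882639  2.78698128] [-0.53826104  0.37790056 -0.55577452]
```

>>> {"api": "jog_arm", "payload": {
  "steps": [
    [1,[-0.6,0,0.05],0],
    [1,[-1.2,0,0.1],0],
    [1,[-1.8,0,0.2],0],
    [1,[-2.4,0,0.3],0],
    [1,[-2.8,0,0.3],0],
    [1,[-2.8,0,0.3],0],
    [1,[-2.8,0,-1],0],
    [1,[-2.8,0,-4],0],
    [1,[-2.8,0,-8],0],
    [1,[-2.8,0,-12],0],
    [1,[-2.8,0,-12],0],
    [1,[-2.8,0,-12],0]
  ]
}}

```text
clock: 12.1
ee_pos: [0.3982, -0.1758, 0.1496]
ee_rot: [-3.141, 0.004, -0.033]
force: [-0.7, -0.0, -4.2]
grip_width: 0.0211
grasp_force: 102.9
```

```bash
python3 meas.py B;python3 barp.py; python3 -c "
from h import *
go(.505,.012,.12,-2)"
```

```text
top 1030 X [0.0084 0.1506] Y [-0.0266  0.0277] ztop at 0/75/150 [np.float64(0.0791), np.float64(0.0646), np.float64(0.0501)]
side 396 X [0.0035 0.1485] Y [-0.0276  0.0266] ztop at 0/75/150 [np.float64(0.0763), np.float64(0.063), np.float64(0.0496)]
12.2 [ 0.39761825 -0.17546319  0.14831135] [-0.3896489   0.14212489 -3.05149512] [ 0.01629014  0.34956486 -0.02791502]
side n 42 pitch -3.4 ztop@tcp-line 0.0183 tip s 0.1566 ztip 0.1573 lat@0.2 -0.0034 lat slope deg -4.37
top n 102 pitch -3.61 ztop@tcp-line 0.0216 tip s 0.1699 ztip 0.1592 lat@0.2 0.0035 lat slope deg 0.94
tcp [ 0.3976 -0.1755  0.1483] yaw -1.88 F [-0.4  0.1 -3.1] w 0.020756442879588236
shift [ 10.05 -19.09   2.84] spin 0.12
```

Tile 2 is prised (near end up ~27 mm). Back to the mat to reset the bar's tilt.

>>> {"api": "jog_arm", "payload": {
  "steps": [
    [1,[2,-4,0],0],
    [1,[4,-8,0],0],
    [1,[6,-12,0],0],
    [1,[8,-16,0],0],
    [1,[11,-19,0],0],
    [1,[11,-19,3],0],
    [1,[11,-19,6],0],
    [1,[11,-19,9],0],
    [1,[11,-19,11],0],
    [1,[11,-19,12.5],0],
    [1,[11,-19,13.3],0],
    [1,[11,-19,13.7],0],
    [1,[11,-19,13.7],0]
  ]
}}

```text
clock: 13.6
ee_pos: [0.516, 0.0102, 0.0128]
ee_rot: [3.142, 0.001, -0.033]
force: [0.6, -0.6, -3.7]
grip_width: 0.0209
grasp_force: 103.1
```

>>> {"api": "jog_arm", "payload": {
  "newtons": 20,
  "steps": [
    [3.5,[0,0,0],0],
    [3.5,[0,0,0],0],
    [3.5,[0,0,0],0],
    [3.5,[0,0,0],0],
    [1,[0,0,0],0],
    [1,[0,0,0],0],
    [1,[0,0,0],0],
    [1,[0,0,0],0]
  ]
}}

```text
clock: 14.4
ee_pos: [0.5168, 0.0101, 0.0139]
ee_rot: [3.141, -0.001, -0.033]
force: [-0.5, -0.7, 5.8]
grip_width: 0.0231
grasp_force: 21.3
```

```bash
python3 barp.py
```

```text
side n 160 pitch -1.22 ztop@tcp-line -0.0018 tip s 0.2692 ztip 0.0063 lat@0.2 -0.0018 lat slope deg 1.75
top n 425 pitch -1.56 ztop@tcp-line 0.0008 tip s 0.27 ztip 0.0074 lat@0.2 -0.0001 lat slope deg 0.62
tcp [0.5168 0.0101 0.0139] yaw -1.89 F [-0.5 -0.7  5.8] w 0.023064768266069523
```

>>> {"api": "jog_arm", "payload": {
  "steps": [
    [1.5,[0,0,-0.5],0],
    [1.5,[0,0,-1],0],
    [1.5,[0,0,-1.5],0],
    [1.5,[0,0,-2],0],
    [1.5,[0,0,-2.5],0],
    [1.5,[0,0,-3],0],
    [1.5,[0,0,-3.5],0],
    [1.5,[0,0,-4],0],
    [1.5,[0,0,-4.5],0],
    [1.5,[0,0,-5],0],
    [1.5,[0,0,-5.5],0],
    [1.5,[0,0,-6],0],
    [1.5,[0,0,-6.5],0],
    [1.5,[0,0,-7],0],
    [1.5,[0,0,-7.5],0],
    [1.5,[0,0,-8],0],
    [1.5,[0,0,-8.2],0],
    [1.5,[0,0,-8.2],0]
  ]
}}

```text
clock: 16.3
ee_pos: [0.5165, 0.0101, 0.0957]
ee_rot: [3.142, -0.001, -0.033]
force: [-0.7, -0.2, -2.0]
grip_width: 0.0236
grasp_force: 19.7
```

>>> {"api": "jog_arm", "payload": {
  "newtons": 100,
  "steps": [
    [1,[0,0,0],0],
    [1,[0,0,0],0],
    [1,[0,0,0],0],
    [1,[0,0,-2],0],
    [1,[0,0,-5],0],
    [1,[0,0,-9],0],
    [1,[0,0,-9],0],
    [1,[0,0,-9],0]
  ]
}}

```text
clock: 17.1
ee_pos: [0.5161, 0.01, 0.1855]
ee_rot: [3.141, -0.0, -0.033]
force: [-0.7, -0.1, -4.5]
grip_width: 0.0197
grasp_force: 98.3
```

```bash
python3 barp.py
```

```text
side n 93 pitch -21.7 ztop@tcp-line -0.0064 tip s 0.2309 ztip 0.0873 lat@0.2 -0.003 lat slope deg 1.46
top n 345 pitch -21.5 ztop@tcp-line -0.005 tip s 0.2251 ztip 0.0919 lat@0.2 -0.0004 lat slope deg 0.06
tcp [0.5161 0.01   0.1855] yaw -1.9 F [-0.7 -0.1 -4.5] w 0.01974811698382655
```

```bash
python3 - <<'E'
from prise import *
p=tcp('C',.227,.0956,-.030,.0322+.042*.396+.03); print(p); go(*p)
o=sensors.get_obs()
q=tcp('C',.227,.0956,.012,.0322);go(*q,cmd=p)
E
```

```text
(np.float64(0.31434736198473745), np.float64(-0.34936625730327975), 0.174432, -1.1)
shift [-18.86  36.56   0.93] spin -0.79
shift [ 4.2  -0.    4.66] spin 0.0
```

>>> {"api": "jog_arm", "payload": {
  "steps": [
    [1,[0,0,-4],-0.8],
    [1,[-2,4,-5],-0.8],
    [1,[-4,8,-5],-0.8],
    [1,[-6,12,-5],-0.8],
    [1,[-8,16,-5],-0.8],
    [1,[-10,20,-5],-0.8],
    [1,[-12,24,-5],-0.8],
    [1,[-14,28,-5],-0.8],
    [1,[-16,32,-5],-0.8],
    [1,[-18.9,36.6,-5],-0.8],
    [1,[-18.9,36.6,-5],-0.8],
    [1,[-18.9,36.6,-2],-0.8],
    [1,[-18.9,36.6,1],-0.8],
    [1,[-18.9,36.6,1],-0.8],
    [1,[-18.9,36.6,1],-0.8]
  ]
}}

```text
clock: 18.7
ee_pos: [0.3151, -0.3489, 0.1745]
ee_rot: [-3.14, 0.002, -0.019]
force: [0.3, -0.3, -2.3]
grip_width: 0.0203
grasp_force: 99.1
```

```bash
cat > chk.py <<'E'
from prise import *
import sys
k,s,zr=sys.argv[1],float(sys.argv[2]),float(sys.argv[3])
# find blade tip (grey) between rod and tile in the top view and compare with the forecast
o=sensors.get_obs();p=np.array(o['ee_pos']);a=o['ee_rot'][2]
f=np.array([np.cos(a),np.sin(a),0]);T=p+s*f-[0,0,zr]
u,v=proj('top',T)[0]; im,d=optics.grab_frame('top'); i=im.astype(int)
g=abs(i[...,0]-i[...,2])<25
r,c=int(round(v)),int(round(u))
print('forecast px',u.round(1),v.round(1)); 
for y in range(r-7,r+8): print(y,'cols grey',[x for x in range(c-12,c+13) if g[y,x]][:1],[x for x in range(c-12,c+13) if g[y,x]][-1:],int(g[y,c-12:c+13].sum()))
E
python3 chk.py C .227 .0956; python3 - <<'E'
from prise import *
p=tcp('C',.227,.0956,-.030,.0322+.042*.396); go(*p); print(sensors.get_obs()['ee_pos'])
E
```

```text
forecast px 465.4 221.1
214 cols grey [] [] 0
215 cols grey [] [] 0
216 cols grey [] [] 0
217 cols grey [] [] 0
218 cols grey [] [] 0
219 cols grey [] [] 0
220 cols grey [] [] 0
221 cols grey [461] [470] 10
222 cols grey [461] [470] 10
223 cols grey [461] [470] 10
224 cols grey [461] [470] 10
225 cols grey [462] [471] 10
226 cols grey [462] [471] 10
227 cols grey [461] [476] 12
228 cols grey [453] [477] 25
shift [-0.16 -0.02  3.13] spin 0.04
[ 0.3159527  -0.34963065  0.1756876 ]
```

>>> {"api": "jog_arm", "payload": {
  "steps": [
    [1,[-0.1,0,1.5],0],
    [1,[-0.1,0,3.0],0],
    [1,[-0.1,0,3.0],0],
    [1,[0.8,0,3.35],0],
    [1,[1.7,0,3.7],0],
    [1,[2.6,0,4.05],0],
    [1,[3.4,0,4.4],0],
    [1,[4.1,0,4.65],0],
    [1,[4.1,0,4.65],0],
    [1,[4.1,0,4.65],0]
  ]
}}

```text
clock: 19.75
ee_pos: [0.3432, -0.3496, 0.1265]
ee_rot: [-3.134, 0.025, -0.024]
force: [-27.4, 2.1, 8.3]
grip_width: 0.0199
grasp_force: 100.3
```

```bash
python3 - <<'E'
from prise import *
q=tcp('C',.227,.0956,.012,.0322);go(*q); print(sensors.get_obs()['ee_pos'])
im,d=optics.grab_frame('top'); i=im.astype(int); g=abs(i[...,0]-i[...,2])<25
u,v=proj('top',[.5713,-.3543,.05])[0]; print('tile edge px',u,v)
for y in range(int(v)-5,int(v)+12): print(y,''.join('#' if w else ('w' if i[y,x].max()>120 else '.') for x,w in zip(range(450,481),g[y,450:481])))
E
```

```text
shift [ 1.31  0.03 -0.13] spin -0.27
[ 0.34324424 -0.349578    0.12646568]
tile edge px 462.11350612903743 210.3832251637726
205 #######################.#.....#
206 #########################.....#
207 #########################....w#
208 #########################...ww.
209 .########################..www.
210 ......###########......#.....w.
211 .......#########.............w.
212 .......##########.......ww...w#
213 .......##########.......ww...w#
214 .......##########.......ww...w#
215 .......##########.......ww...w#
216 .......##########.......ww...w#
217 .......##########.......ww...w#
218 ........#########...........ww#
219 ........##########..........ww#
220 ........##########..........ww#
221 ........##########..........ww#
```

Blocked (−27 N) at the tile's end face. Back off and re-measure the pitch with a narrower mask.

>>> {"api": "jog_arm", "payload": {
  "steps": [
    [1,[-0.8,0,-0.5],0],
    [1,[-1.6,0,-1],0],
    [1,[-2.6,0,-1.5],0],
    [1,[-3.6,0,-2],0],
    [1,[-3.6,0,-2],0]
  ]
}}

```text
clock: 20.3
ee_pos: [0.3196, -0.3499, 0.1497]
ee_rot: [3.14, -0.001, -0.02]
force: [0.4, 0.3, -3.1]
grip_width: 0.0202
grasp_force: 98.9
```

```bash
sed -i "s/abs(l)<.03)/abs(l)<LW)/; s/^def bar():/LW=.008\ndef bar():/; s/(s<.27)/(s<.215)/" barp.py; python3 barp.py;python3 meas.py C;  python3 chk.py C .227 .0956
```

```text
side n 99 pitch -20.9 ztop@tcp-line -0.0067 tip s 0.2146 ztip 0.0611 lat@0.2 0.0 lat slope deg -0.19
top n 238 pitch -20.27 ztop@tcp-line -0.0065 tip s 0.2133 ztip 0.0645 lat@0.2 0.0001 lat slope deg 0.37
tcp [ 0.3196 -0.3499  0.1497] yaw -1.15 F [ 0.4  0.3 -3.1] w 0.02022800002754837
top 1126 X [0.0059 0.1505] Y [-0.0268  0.027 ] ztop at 0/75/150 [np.float64(0.0502), np.float64(0.0509), np.float64(0.0517)]
side 700 X [0.0018 0.1497] Y [-0.0274  0.0271] ztop at 0/75/150 [np.float64(0.0489), np.float64(0.0495), np.float64(0.05)]
20.5 [ 0.32098653 -0.3494686   0.14886252] [ 0.14100858 -0.56208823 -3.28171889] [-0.00257909  0.29547175  0.00873273]
forecast px 462.4 219.9
213 cols grey [] [] 0
214 cols grey [] [] 0
215 cols grey [] [] 0
216 cols grey [] [] 0
217 cols grey [] [] 0
218 cols grey [] [] 0
219 cols grey [] [] 0
220 cols grey [459] [466] 8
221 cols grey [458] [467] 10
222 cols grey [458] [467] 10
223 cols grey [459] [467] 9
224 cols grey [459] [468] 10
225 cols grey [459] [468] 10
226 cols grey [459] [468] 10
227 cols grey [450] [468] 16
```

>>> {"api": "jog_arm", "payload": {
  "steps": [
    [1,[0,0,-4],0],
    [1,[0,0,-8],0],
    [1,[2,-4,-8],0],
    [1,[4,-8,-8],0],
    [1,[6,-12,-8],0],
    [1,[8,-16,-8],0],
    [1,[10,-20,-8],0],
    [1,[12,-24,-8],0],
    [1,[14,-28,-8],0],
    [1,[16,-32,-8],0],
    [1,[18.9,-36.4,-8],0.8],
    [1,[18.9,-36.4,-4],0.8],
    [1,[18.9,-36.4,0],0.8],
    [1,[18.9,-36.4,4],0.8],
    [1,[18.9,-36.4,7],0.8],
    [1,[18.9,-36.4,9],0.8],
    [1,[18.9,-36.4,11],0.8],
    [1,[18.9,-36.4,12.5],0.8],
    [1,[18.9,-36.4,13.5],0.8],
    [1,[18.9,-36.4,13.5],0.8]
  ]
}}

```text
clock: 22.55
ee_pos: [0.5165, 0.0112, 0.0135]
ee_rot: [-3.141, 0.001, -0.033]
force: [-0.6, -0.4, -2.2]
grip_width: 0.0199
grasp_force: 103.9
```

>>> {"api": "jog_arm", "payload": {
  "newtons": 20,
  "steps": [
    [3.5,[0,0,0],0],
    [3.5,[0,0,0],0],
    [3.5,[0,0,0],0],
    [3.5,[0,0,0],0],
    [3.5,[0,0,0.3],0],
    [1,[0,0,0.3],0],
    [1,[0,0,0.3],0],
    [1,[0,0,0.3],0],
    [1,[0,0,0.3],0]
  ]
}}

```text
clock: 23.45
ee_pos: [0.5162, 0.011, 0.0107]
ee_rot: [-3.142, 0.0, -0.032]
force: [-0.6, 1.2, -2.1]
grip_width: 0.0235
grasp_force: 19.9
```

```bash
python3 barp.py
```

```text
side n 67 pitch 1.17 ztop@tcp-line -0.0055 tip s 0.2139 ztip 0.0095 lat@0.2 0.0005 lat slope deg 0.98
top n 177 pitch -0.52 ztop@tcp-line 0.0014 tip s 0.2149 ztip 0.0101 lat@0.2 0.0019 lat slope deg 0.79
tcp [0.5162 0.011  0.0107] yaw -1.86 F [-0.6  1.2 -2.1] w 0.02348231294450939
```

>>> {"api": "jog_arm", "payload": {
  "steps": [
    [1.5,[0,0,-0.6],0],
    [1.5,[0,0,-1.2],0],
    [1.5,[0,0,-1.8],0],
    [1.5,[0,0,-2.4],0],
    [1.5,[0,0,-3],0],
    [1.5,[0,0,-3.6],0],
    [1.5,[0,0,-4.2],0],
    [1.5,[0,0,-4.8],0],
    [1.5,[0,0,-5.4],0],
    [1.5,[0,0,-6],0],
    [1.5,[0,0,-6.6],0],
    [1.5,[0,0,-7.2],0],
    [1.5,[0,0,-7.8],0],
    [1.5,[0,0,-8.4],0],
    [1.5,[0,0,-9],0],
    [1.5,[0,0,-9.5],0],
    [1.5,[0,0,-9.9],0],
    [1.5,[0,0,-9.9],0]
  ]
}}

```text
clock: 25.35
ee_pos: [0.5164, 0.0108, 0.1103]
ee_rot: [3.142, -0.0, -0.033]
force: [0.3, 0.2, -1.8]
grip_width: 0.0235
grasp_force: 19.8
```

>>> {"api": "jog_arm", "payload": {
  "newtons": 100,
  "steps": [
    [1,[0,0,0],0],
    [1,[0,0,0],0],
    [1,[0,0,0],0],
    [1,[0,0,-2],0],
    [1,[0,0,-5],0],
    [1,[0,0,-9],0],
    [1,[0,0,-12],0],
    [1,[0,0,-12],0]
  ]
}}

```text
clock: 26.15
ee_pos: [0.5191, 0.0113, 0.234]
ee_rot: [-3.141, -0.009, -0.033]
force: [0.6, 0.2, -2.4]
grip_width: 0.0205
grasp_force: 98.5
```

```bash
sed -i "s/(s<.215)/(s<.27)/" barp.py; python3 barp.py
```

```text
side n 41 pitch -24.12 ztop@tcp-line 0.0004 tip s 0.228 ztip 0.1323 lat@0.2 -0.0007 lat slope deg -0.0
top n 264 pitch -25.97 ztop@tcp-line -0.001 tip s 0.2231 ztip 0.1244 lat@0.2 0.0002 lat slope deg 0.26
tcp [0.5191 0.0113 0.234 ] yaw -1.88 F [ 0.6  0.2 -2.4] w 0.020529190381198235
```

```bash
python3 barp.py
```

```text
side n 35 pitch -26.25 ztop@tcp-line 0.0011 tip s 0.2307 ztip 0.1168 lat@0.2 0.0017 lat slope deg 1.79
top n 261 pitch -25.58 ztop@tcp-line 0.0003 tip s 0.2242 ztip 0.1225 lat@0.2 -0.0001 lat slope deg -0.16
tcp [0.5157 0.0107 0.2294] yaw -1.89 F [-1.1 -0.3 -3.5] w 0.020300245938859728
```

```bash
python3 - <<'E'
from prise import *
p=tcp('C',.226,.108,-.030,.0306+.039*.4813+.03); print(p); go(*p)
E
```

```text
(np.float64(0.3153471776968591), np.float64(-0.34938545474567945), 0.1873707, -1.1)
shift [-18.75  36.63   4.05] spin -0.79
```

>>> {"api": "jog_arm", "payload": {
  "steps": [
    [1,[-2,4,0],-0.8],
    [1,[-4,8,0],-0.8],
    [1,[-6,12,0],-0.8],
    [1,[-8,16,0],-0.8],
    [1,[-10,20,0],-0.8],
    [1,[-12,24,0],-0.8],
    [1,[-14,28,0],-0.8],
    [1,[-16,32,0],-0.8],
    [1,[-18.8,36.6,0],-0.8],
    [1,[-18.8,36.6,2],-0.8],
    [1,[-18.8,36.6,4],-0.8],
    [1,[-18.8,36.6,4],-0.8],
    [1,[-18.8,36.6,4],-0.8]
  ]
}}

```text
clock: 27.65
ee_pos: [0.3161, -0.3482, 0.1888]
ee_rot: [-3.14, 0.002, -0.018]
force: [-0.7, -0.5, -2.2]
grip_width: 0.0203
grasp_force: 98.7
```

```bash
python3 barp.py; python3 chk.py C .226 .108|head -12; python3 - <<'E'
from prise import *
p=tcp('C',.226,.108,-.030,.0306+.039*.4813); go(*p); print(sensors.get_obs()['ee_pos'])
E
```

```text
side n 99 pitch -25.07 ztop@tcp-line -0.0012 tip s 0.2277 ztip 0.0811 lat@0.2 0.0001 lat slope deg 0.3
top n 283 pitch -24.94 ztop@tcp-line 0.0007 tip s 0.2257 ztip 0.0845 lat@0.2 0.0001 lat slope deg 0.0
tcp [ 0.3161 -0.3482  0.1888] yaw -1.04 F [-0.7 -0.5 -2.2] w 0.02025456318453042
forecast px 465.7 220.5
214 cols grey [] [] 0
215 cols grey [] [] 0
216 cols grey [] [] 0
217 cols grey [] [] 0
218 cols grey [] [] 0
219 cols grey [] [] 0
220 cols grey [462] [470] 9
221 cols grey [461] [470] 10
222 cols grey [461] [470] 10
223 cols grey [461] [471] 11
224 cols grey [462] [471] 10
shift [-0.18  0.05  3.32] spin 0.08
[ 0.31715077 -0.34891125  0.19053983]
```

>>> {"api": "jog_arm", "payload": {
  "steps": [
    [1,[-0.1,0,1.8],0],
    [1,[-0.1,0,3.4],0],
    [1,[-0.1,0,3.4],0],
    [1,[0.7,0,3.77],0],
    [1,[1.5,0,4.14],0],
    [1,[2.3,0,4.5],0],
    [1,[3.0,0,4.85],0],
    [1,[3.8,0,5.2],0],
    [1,[3.8,0,5.2],0]
  ]
}}

```text
clock: 28.7
ee_pos: [0.3557, -0.3492, 0.1374]
ee_rot: [-3.141, -0.0, -0.017]
force: [0.7, -0.3, -3.1]
grip_width: 0.0208
grasp_force: 98.9
```

```bash
python3 - <<'E'
from prise import *
go(*tcp('C',.226,.1055,.009,.0315)); o=sensors.get_obs(); print(o['ee_pos'],o['force'])
E
python3 barp.py
```

```text
shift [-0.14  0.1   0.04] spin 0.11
[ 0.35573633 -0.34916794  0.13739342] [ 0.70839945 -0.34222186 -3.14042954]
side n 77 pitch -18.87 ztop@tcp-line -0.0217 tip s 0.2288 ztip 0.0375 lat@0.2 0.0001 lat slope deg 0.3
top n 173 pitch -11.19 ztop@tcp-line -0.0442 tip s 0.2633 ztip 0.0411 lat@0.2 -0.0004 lat slope deg -0.57
tcp [ 0.3557 -0.3492  0.1374] yaw -0.99 F [ 0.7 -0.3 -3.1] w 0.020789176154210786
```

>>> {"api": "jog_arm", "payload": {
  "steps": [
    [1,[-0.2,0,0.6],0],
    [1,[-0.4,0,1.2],0],
    [1,[-0.7,0,1.8],0],
    [1,[-0.9,0,2.4],0],
    [1,[-1.1,0,3.0],0],
    [1,[-1.2,0,3.6],0],
    [1,[-1.3,0,4.2],0],
    [1,[-1.4,0,4.8],0],
    [1,[-1.5,0,5.4],0],
    [1,[-1.6,0,6.0],0],
    [1,[-1.6,0,6.6],0],
    [1,[-1.7,0,7.2],0],
    [1,[-1.7,0,7.8],0],
    [1,[-1.7,0,8.4],0],
    [1,[-1.7,0,9.0],0],
    [1,[-1.6,0,9.5],0],
    [1,[-1.6,0,10.0],0],
    [1,[-1.6,0,10.5],0],
    [1,[-1.6,0,10.5],0]
  ]
}}

```text
clock: 30.7
ee_pos: [0.335, -0.3472, 0.0311]
ee_rot: [-3.137, 0.007, -0.017]
force: [-6.1, 2.3, 1.1]
grip_width: 0.0198
grasp_force: 97.8
```

```bash
python3 meas.py C
```

```text
top 1089 X [0.0069 0.15  ] Y [-0.0258  0.0273] ztop at 0/75/150 [np.float64(0.0754), np.float64(0.0635), np.float64(0.0516)]
side 275 X [0.0045 0.1435] Y [-0.0275  0.027 ] ztop at 0/75/150 [np.float64(0.0699), np.float64(0.0612), np.float64(0.0525)]
30.8 [ 0.33515642 -0.34724826  0.03137393] [-5.41608182  1.34306738  0.95441556] [0.41912368 0.73259952 0.48903329]
```

>>> {"api": "jog_arm", "payload": {
  "steps": [
    [1,[-0.6,0,0.05],0],
    [1,[-1.2,0,0.1],0],
    [1,[-1.8,0,0.2],0],
    [1,[-2.4,0,0.3],0],
    [1,[-3.0,0,0.3],0],
    [1,[-3.0,0,0.3],0],
    [1,[-3,0,-2],0],
    [1,[-3,0,-6],0],
    [1,[-3,0,-10],0],
    [1,[-3,0,-14],0],
    [1,[-3,0,-16],0],
    [1,[-3,0,-16],0]
  ]
}}

```text
clock: 32.0
ee_pos: [0.3084, -0.3495, 0.1949]
ee_rot: [3.139, -0.002, -0.02]
force: [1.1, -0.0, -2.8]
grip_width: 0.0198
grasp_force: 98.4
```

```bash
python3 meas.py C;python3 meas.py B; python3 -c "
from h import *
go(.516,.011,.0135,-2)"
```

```text
top 932 X [0.0073 0.1509] Y [-0.0249  0.0269] ztop at 0/75/150 [np.float64(0.0754), np.float64(0.0635), np.float64(0.0516)]
side 473 X [0.0033 0.1495] Y [-0.0272  0.0262] ztop at 0/75/150 [np.float64(0.0731), np.float64(0.0619), np.float64(0.0506)]
32.1 [ 0.30672794 -0.34771585  0.19139807] [ 0.0377344   0.67003737 -4.41117051] [0.08482024 0.45260192 0.00508703]
top 594 X [0.0094 0.1512] Y [-0.0246  0.0258] ztop at 0/75/150 [np.float64(0.0786), np.float64(0.0644), np.float64(0.0503)]
side 297 X [0.0062 0.148 ] Y [-0.0275  0.0251] ztop at 0/75/150 [np.float64(0.0763), np.float64(0.0629), np.float64(0.0495)]
32.2 [ 0.30664421 -0.34733991  0.19048295] [ 0.10957809 -0.69836451 -3.8090544 ] [-0.01232296  0.35167663 -0.02639147]
shift [ 20.25 -36.22  17.7 ] spin 0.91
```

>>> {"api": "jog_arm", "payload": {
  "steps": [
    [1,[2,-4,0],0],
    [1,[4,-8,0],0.9],
    [1,[6.5,-12,0],0.9],
    [1,[9,-16,0],0.9],
    [1,[11,-20,0],0.9],
    [1,[13,-24,0],0.9],
    [1,[15.5,-28,0],0.9],
    [1,[18,-32,0],0.9],
    [1,[20.3,-36.2,0],0.9],
    [1,[20.3,-36.2,4],0.9],
    [1,[20.3,-36.2,8],0.9],
    [1,[20.3,-36.2,12],0.9],
    [1,[20.3,-36.2,14.5],0.9],
    [1,[20.3,-36.2,16.2],0.9],
    [1,[20.3,-36.2,17.2],0.9],
    [1,[20.3,-36.2,17.7],0.9],
    [1,[20.3,-36.2,17.7],0.9]
  ]
}}

```text
clock: 33.9
ee_pos: [0.5178, 0.0095, 0.0152]
ee_rot: [-3.142, 0.001, -0.035]
force: [-1.3, 0.0, -1.5]
grip_width: 0.0198
grasp_force: 99.7
```

>>> {"api": "jog_arm", "payload": {
  "newtons": 20,
  "steps": [
    [3.5,[0,0,0],0],
    [3.5,[0,0,0],0],
    [3.5,[0,0,0],0],
    [3.5,[0,0,0],0],
    [3.5,[0,0,0.2],0],
    [1,[0,0,0.2],0],
    [1,[0,0,0.2],0],
    [1,[0,0,0.2],0],
    [1,[0,0,0.2],0]
  ]
}}

```text
clock: 34.8
ee_pos: [0.5182, 0.0094, 0.0139]
ee_rot: [3.141, -0.0, -0.035]
force: [-0.7, -0.0, 2.3]
grip_width: 0.0229
grasp_force: 19.7
```

>>> {"api": "jog_arm", "payload": {
  "steps": [
    [1.5,[0,0,-0.6],0],
    [1.5,[0,0,-1.2],0],
    [1.5,[0,0,-1.8],0],
    [1.5,[0,0,-2.4],0],
    [1.5,[0,0,-3],0],
    [1.5,[0,0,-3.6],0],
    [1.5,[0,0,-4.2],0],
    [1.5,[0,0,-4.8],0],
    [1.5,[0,0,-5.4],0],
    [1.5,[0,0,-6],0],
    [1.5,[0,0,-6.6],0],
    [1.5,[0,0,-7.2],0],
    [1.5,[0,0,-7.8],0],
    [1.5,[0,0,-8.4],0],
    [1.5,[0,0,-9],0],
    [1.5,[0,0,-9.5],0],
    [1.5,[0,0,-9.9],0],
    [1.5,[0,0,-9.9],0]
  ]
}}

```text
clock: 36.6
ee_pos: [0.5182, 0.0095, 0.1133]
ee_rot: [3.141, -0.0, -0.035]
force: [-0.2, 0.1, -1.6]
grip_width: 0.0227
grasp_force: 19.7
```

>>> {"api": "jog_arm", "payload": {
  "newtons": 100,
  "steps": [
    [1,[0,0,0],0],
    [1,[0,0,0],0],
    [1,[0,0,0],0],
    [1,[0,0,-2],0],
    [1,[0,0,-5],0],
    [1,[0,0,-9],0],
    [1,[0,0,-12],0],
    [1,[0,0,-12],0],
    [1,[0,0,-12],0]
  ]
}}

```text
clock: 37.5
ee_pos: [0.518, 0.0093, 0.2327]
ee_rot: [3.141, -0.0, -0.035]
force: [-0.4, 0.2, -3.6]
grip_width: 0.0185
grasp_force: 98.6
```

```bash
python3 barp.py; python3 - <<'E'
from prise import *
go(*tcp('A',.226,.1055,-.030,.0313+.039*.4663+.03))
E
```

```text
side n 20 pitch -30.14 ztop@tcp-line -0.0061 tip s 0.1985 ztip 0.1114 lat@0.2 -0.0007 lat slope deg -0.42
top n 124 pitch -34.39 ztop@tcp-line -0.0054 tip s 0.1888 ztip 0.098 lat@0.2 -0.0023 lat slope deg -1.84
tcp [0.518  0.0093 0.2327] yaw -1.99 F [-0.4  0.2 -3.6] w 0.01854297452717534
shift [-19.79 -33.81   4.58] spin -3.79
```

```bash
python3 barp.py; python3 - <<'E'
from h import *
s,_=optics.grab_frame('side'); t,_=optics.grab_frame('top')
cv2.imwrite('pics/s5.png',np.hstack([cv2.resize(s[150:270,270:400],(420,390)),cv2.resize(t[120:260,270:360],(251,390))]))
E
```

```text
side few 7
top n 101 pitch -36.1 ztop@tcp-line -0.0034 tip s 0.1791 ztip 0.0968 lat@0.2 -0.0028 lat slope deg -2.56
tcp [0.5164 0.0092 0.2308] yaw -1.99 F [-1.1  0.3 -3.6] w 0.018704610383920822
```

View pics/s5.png

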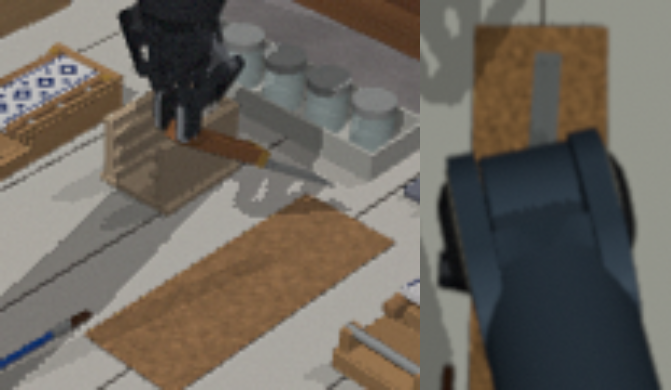

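The bar hangs ~36° down and creeps: gripped too high on the handle. Lay it back and re-grip lower.

>>> {"api": "jog_arm", "payload": {
  "steps": [
    [1,[0,0,4],0],
    [1,[0,0,7],0],
    [1,[0,0,8.5],0],
    [1,[0,0,10],0],
    [1,[0,0,11.5],0],
    [1,[0,0,13],0],
    [1,[0,0,14.5],0],
    [1,[0,0,16],0],
    [1,[0,0,17.5],0],
    [1,[0,0,19],0],
    [1,[0,0,20.5],0],
    [1,[0,0,21.4],0],
    [1,[0,0,21.6],0],
    [1,[0,0,21.6],0]
  ]
}}

```text
clock: 39.2
ee_pos: [0.5183, 0.0096, 0.0168]
ee_rot: [-3.142, 0.0, -0.034]
force: [-1.8, 0.1, -0.3]
grip_width: 0.0188
grasp_force: 99.1
```

>>> {"api": "jog_arm", "payload": {
  "newtons": 20,
  "steps": [
    [4,[0,0,0],0],
    [4,[0,0,0],0],
    [4,[0,0,0],0],
    [4,[0,0,0],0],
    [4,[0,0,0],0]
  ]
}}

```text
clock: 39.7
ee_pos: [0.5184, 0.0094, 0.0171]
ee_rot: [3.142, -0.001, -0.035]
force: [0.1, -0.4, -0.2]
grip_width: 0.0401
grasp_force: 0.0
```

```bash
python3 barp.py; python3 - <<'E'
from h import *
s,_=optics.grab_frame('side'); t,_=optics.grab_frame('top')
cv2.imwrite('pics/s6.png',np.hstack([cv2.resize(s[170:270,270:400],(520,400)),cv2.resize(t[120:260,270:360],(257,400))]))
E
```

```text
side n 88 pitch -1.1 ztop@tcp-line -0.0052 tip s 0.2623 ztip 0.0069 lat@0.2 -0.001 lat slope deg 0.46
top n 290 pitch -1.0 ztop@tcp-line -0.0037 tip s 0.2674 ztip 0.0087 lat@0.2 -0.0006 lat slope deg -0.75
tcp [0.5184 0.0094 0.0171] yaw -1.99 F [ 0.1 -0.4 -0.2] w 0.04014239563116745
```

View pics/s6.png

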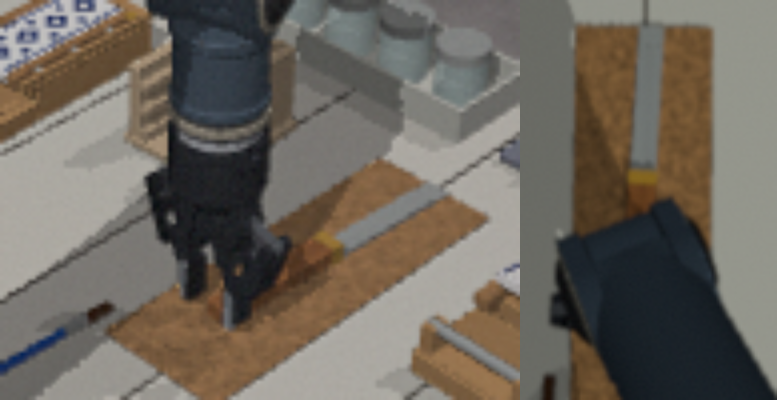

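Bar is flat, but the gripper sits at its very butt end (it slid 27 mm forward): tip at the mat's far edge (crop (651,25)). Re-grip 27 mm further on and lower.

>>> {"api": "jog_arm", "payload": {
  "newtons": 20,
  "steps": [
    [4,[1.5,0,0],0],
    [4,[2.7,0.05,0.4],0.5],
    [4,[2.7,0.05,0.9],0.5],
    [1,[2.7,0.05,0.9],0.5],
    [1,[2.7,0.05,0.9],0.5],
    [1,[2.7,0.05,0.9],0.5],
    [1,[2.7,0.05,0.9],0.5],
    [1,[2.7,0.05,0.9],0.5],
    [1,[2.7,0.05,0.9],0.5]
  ]
}}

```text
clock: 40.8
ee_pos: [0.5447, 0.008, 0.0077]
ee_rot: [3.141, 0.001, -0.043]
force: [-0.7, -0.5, -2.5]
grip_width: 0.0232
grasp_force: 21.6
```

>>> {"api": "jog_arm", "payload": {
  "steps": [
    [1.5,[0,0,-0.5],0],
    [1.5,[0,0,-1],0],
    [1.5,[0,0,-1.5],0],
    [1.5,[0,0,-2],0],
    [1.5,[0,0,-2.5],0],
    [1.5,[0,0,-3],0],
    [1.5,[0,0,-3.5],0],
    [1.5,[0,0,-4],0],
    [1.5,[0,0,-4.5],0],
    [1.5,[0,0,-5],0],
    [1.5,[0,0,-5.5],0],
    [1.5,[0,0,-6],0],
    [1.5,[0,0,-6.5],0],
    [1.5,[0,0,-7],0],
    [1.5,[0,0,-7.5],0],
    [1.5,[0,0,-8],0],
    [1.5,[0,0,-8.5],0],
    [1.5,[0,0,-9],0],
    [1.5,[0,0,-9.2],0],
    [1.5,[0,0,-9.2],0]
  ]
}}

```text
clock: 42.8
ee_pos: [0.5453, 0.008, 0.1002]
ee_rot: [3.142, -0.001, -0.043]
force: [0.2, 0.1, -2.7]
grip_width: 0.0233
grasp_force: 20.9
```

>>> {"api": "jog_arm", "payload": {
  "newtons": 100,
  "steps": [
    [1,[0,0,0],0],
    [1,[0,0,0],0],
    [1,[0,0,0],0],
    [1,[0,0,-1],0],
    [1,[0,0,-3],0],
    [1,[0,0,-6],0],
    [1,[0,0,-9],0],
    [1,[0,0,-10],0],
    [1,[0,0,-10],0],
    [1,[0,0,-10],0]
  ]
}}

```text
clock: 43.8
ee_pos: [0.5441, 0.0078, 0.1986]
ee_rot: [3.141, 0.002, -0.043]
force: [-0.2, -0.6, -3.6]
grip_width: 0.0213
grasp_force: 101.7
```

```bash
python3 barp.py;python3 barp.py
```

```text
side n 33 pitch -24.34 ztop@tcp-line 0.001 tip s 0.2066 ztip 0.1062 lat@0.2 -0.0006 lat slope deg -1.15
top n 208 pitch -25.6 ztop@tcp-line 0.0066 tip s 0.208 ztip 0.1055 lat@0.2 -0.0001 lat slope deg -0.28
tcp [0.5441 0.0078 0.1986] yaw -2.49 F [-0.2 -0.6 -3.6] w 0.02134440692707428
side n 30 pitch -24.55 ztop@tcp-line 0.0015 tip s 0.2065 ztip 0.1052 lat@0.2 0.0012 lat slope deg 1.15
top n 206 pitch -25.17 ztop@tcp-line 0.0055 tip s 0.2085 ztip 0.1055 lat@0.2 -0.0001 lat slope deg -0.22
tcp [0.5439 0.0078 0.198 ] yaw -2.48 F [-0.5  0.  -3.2] w 0.02106451814341319
```

```bash
python3 - <<'E'
from prise import *
p=tcp('A',.209,.0925,-.030,.0313+.039*.4663+.03);print(p);go(*p)
E
```

```text
(np.float64(0.3473179320725902), np.float64(0.3544928285803273), 0.1719857, 1.8)
shift [-21.17 -33.78   2.63] spin -4.28
```

>>> {"api": "jog_arm", "payload": {
  "steps": [
    [1,[-1,-2,-3],-4.3],
    [1,[-3,-6,-4],-4.3],
    [1,[-6,-10,-4],-4.3],
    [1,[-8.5,-14,-4],-4.3],
    [1,[-11,-18,-4],-4.3],
    [1,[-13.5,-22,-4],-4.3],
    [1,[-16,-26,-4],-4.3],
    [1,[-18.5,-30,-4],-4.3],
    [1,[-21.2,-33.8,-4],-4.3],
    [1,[-21.2,-33.8,-1],-4.3],
    [1,[-21.2,-33.8,2.6],-4.3],
    [1,[-21.2,-33.8,2.6],-4.3],
    [1,[-21.2,-33.8,2.6],-4.3]
  ]
}}

```text
clock: 45.3
ee_pos: [0.3478, 0.3548, 0.1736]
ee_rot: [3.141, 0.001, 0.032]
force: [1.3, 0.0, -2.2]
grip_width: 0.0211
grasp_force: 101.5
```

```bash
python3 barp.py; python3 chk.py A .209 .0925|head -14; python3 - <<'E'
from prise import *
p=tcp('A',.209,.0925,-.030,.0313+.039*.4663); go(*p); print(sensors.get_obs()['ee_pos'])
E
```

```text
side n 24 pitch -31.49 ztop@tcp-line 0.0237 tip s 0.2521 ztip 0.0428 lat@0.2 0.0003 lat slope deg 1.43
top n 232 pitch -29.14 ztop@tcp-line 0.0212 tip s 0.2642 ztip 0.0475 lat@0.2 0.0005 lat slope deg 0.58
tcp [0.3478 0.3548 0.1736] yaw 1.82 F [ 1.3  0.  -2.2] w 0.021074831288986722
forecast px 157.1 212.6
206 cols grey [] [] 0
207 cols grey [] [] 0
208 cols grey [] [] 0
209 cols grey [] [] 0
210 cols grey [] [] 0
211 cols grey [] [] 0
212 cols grey [153] [161] 9
213 cols grey [153] [162] 10
214 cols grey [153] [162] 10
215 cols grey [153] [162] 10
216 cols grey [152] [161] 10
217 cols grey [152] [161] 10
218 cols grey [152] [161] 10
shift [-0.17  0.13  3.35] spin -0.03
[0.34901997 0.3558076  0.17551235]
```

>>> {"api": "jog_arm", "payload": {
  "steps": [
    [1,[-0.1,0.05,1.8],0],
    [1,[-0.1,0.05,3.2],0],
    [1,[-0.1,0.05,3.2],0],
    [1,[0.7,0.05,3.57],0],
    [1,[1.5,0.05,3.94],0],
    [1,[2.3,0.05,4.3],0],
    [1,[3.0,0.05,4.65],0],
    [1,[3.8,0.05,5.0],0],
    [1,[3.8,0.05,5.0],0]
  ]
}}

```text
clock: 46.35
ee_pos: [0.3873, 0.3551, 0.1232]
ee_rot: [3.141, 0.0, 0.03]
force: [-0.6, -1.1, -3.5]
grip_width: 0.021
grasp_force: 101.5
```

```bash
python3 - <<'E'
from prise import *
go(*tcp('A',.209,.0925,.009,.0313)); o=sensors.get_obs(); print(o['ee_pos'],o['force'])
im,d=optics.grab_frame('top'); i=im.astype(int); g=abs(i[...,0]-i[...,2])<25
u,v=proj('top',[.5862,.362,.05])[0]; print('tile edge px',u,v)
for y in range(int(v)-3,int(v)+8): print(y,''.join('#' if w else '.' for w in g[y,140:185]))
E
```

```text
shift [-0.1  -0.06 -0.06] spin -0.09
[0.38734226 0.35512922 0.12316341] [-0.62934216 -1.08160256 -3.54887632]
tile edge px 161.3593505278944 202.64594377875738
199 ###.....#######################.##...........
200 ###.....##.####################.##...........
201 ###.....##########################...........
202 ###.....##########################...........
203 ###.....#####################................
204 ###................##########................
205 ###................#########.................
206 ###................#########.................
207 ###................#########.................
208 ###...............##########.................
209 ###...............##########.................
```

>>> {"api": "jog_arm", "payload": {
  "steps": [
    [1,[-0.2,0,0.6],0],
    [1,[-0.4,0,1.2],0],
    [1,[-0.7,0,1.8],0],
    [1,[-0.9,0,2.4],0],
    [1,[-1.1,0,3.0],0],
    [1,[-1.2,0,3.6],0],
    [1,[-1.3,0,4.2],0],
    [1,[-1.4,0,4.8],0],
    [1,[-1.5,0,5.4],0],
    [1,[-1.5,0,6.0],0],
    [1,[-1.6,0,6.6],0],
    [1,[-1.6,0,7.2],0],
    [1,[-1.6,0,7.8],0],
    [1,[-1.5,0,8.4],0],
    [1,[-1.5,0,9.0],0],
    [1,[-1.5,0,9.4],0],
    [1,[-1.5,0,9.4],0]
  ]
}}

```text
clock: 48.1
ee_pos: [0.3694, 0.3558, 0.0291]
ee_rot: [-3.142, 0.002, 0.035]
force: [-4.9, 0.2, 1.0]
grip_width: 0.0213
grasp_force: 104.4
```

```bash
python3 meas.py A
```

```text
top 539 X [0.0054 0.145 ] Y [-0.027   0.0235] ztop at 0/75/150 [np.float64(0.0727), np.float64(0.0632), np.float64(0.0536)]
side 100 X [0.0045 0.1443] Y [-0.0278  0.0214] ztop at 0/75/150 [np.float64(0.0691), np.float64(0.0615), np.float64(0.0539)]
48.2 [0.36945133 0.35582747 0.0295019 ] [-4.8038171   0.36628413  1.81761688] [0.18456494 0.70744797 0.24772927]
```

>>> {"api": "jog_arm", "payload": {
  "steps": [
    [1,[-0.6,0,0.05],0],
    [1,[-1.2,0,0.1],0],
    [1,[-1.8,0,0.2],0],
    [1,[-2.4,0,0.3],0],
    [1,[-3.0,0,0.3],0],
    [1,[-3.0,0,0.3],0],
    [1,[-3,0,-2],0],
    [1,[-3,0,-6],0],
    [1,[-3,0,-10],0],
    [1,[-3,0,-14],0],
    [1,[-3,0,-15],0],
    [1,[-3,0,-15],0]
  ]
}}

```text
clock: 49.4
ee_pos: [0.3408, 0.3542, 0.1804]
ee_rot: [-3.141, -0.001, 0.031]
force: [0.4, 0.7, -3.4]
grip_width: 0.0213
grasp_force: 103.6
```

```bash
python3 meas.py A; python3 -c "
from h import *
go(.525,.008,.012,-1)"
```

```text
top 770 X [0.0065 0.1441] Y [-0.0269  0.0251] ztop at 0/75/150 [np.float64(0.0763), np.float64(0.0635), np.float64(0.0508)]
side 220 X [0.0023 0.1497] Y [-0.0271  0.0261] ztop at 0/75/150 [np.float64(0.0747), np.float64(0.062), np.float64(0.0494)]
49.5 [0.33978548 0.35276293 0.17780705] [ 0.31877345 -0.14686217 -2.96687125] [-0.04872339  0.31838301 -0.00455953]
shift [17.43 35.04 16.58] spin 2.8
```

All three tiles are prised. Put the bar down on the mat.

>>> {"api": "jog_arm", "payload": {
  "steps": [
    [1,[2,4,0],2.8],
    [1,[4,8,0],2.8],
    [1,[6,12,0],2.8],
    [1,[8,16,0],2.8],
    [1,[10,20,0],2.8],
    [1,[12,24,0],2.8],
    [1,[14,28,0],2.8],
    [1,[16,32,0],2.8],
    [1,[17.4,35,0],2.8],
    [1,[17.4,35,3],2.8],
    [1,[17.4,35,7],2.8],
    [1,[17.4,35,11],2.8],
    [1,[17.4,35,13.5],2.8],
    [1,[17.4,35,15],2.8],
    [1,[17.4,35,16],2.8],
    [1,[17.4,35,16.6],2.8],
    [1,[17.4,35,16.6],2.8],
    [1,[17.4,35,16.6],2.8]
  ]
}}

```text
clock: 51.3
ee_pos: [0.5263, 0.0099, 0.0141]
ee_rot: [3.142, -0.001, -0.017]
force: [0.6, 0.1, -3.1]
grip_width: 0.0211
grasp_force: 103.6
```

>>> {"api": "jog_arm", "payload": {
  "steps": [
    [2.6,[0,0,0],0],
    [4,[0,0,0],0],
    [5,[0,0,0],0],
    [5,[0,0,0],0],
    [5,[0,0,0],0],
    [5,[0,0,-2],0],
    [5,[0,0,-6],0],
    [8.5,[0,0,-11],0],
    [8.5,[0,0,-15],0],
    [8.5,[0,0,-18],0],
    [8.5,[0,0,-18],0],
    [8.5,[0,0,-18],0]
  ]
}}

```text
clock: 52.5
ee_pos: [0.5261, 0.0098, 0.1943]
ee_rot: [3.142, -0.001, -0.017]
force: [0.4, -0.5, -1.5]
grip_width: 0.0846
grasp_force: 0.0
```

```bash
python3 - <<'E'
from meas import *
# bar pose: wooden+steel points above the mat (z>8.5 mm) within mat outline, from the side view
im,d=optics.grab_frame('side'); W=cloud('side',d)
m=(d>0)&(W[...,0]>.44)&(W[...,0]<.79)&(abs(W[...,1])<.062)&(W[...,2]>.008)&(W[...,2]<.035)
P=W[m]; c,s,a=cv2.minAreaRect((P[:,:2]*1000).astype(np.float32)); print(m.sum(),c,s,a, 'x',P[:,0].min(),P[:,0].max(),'y',P[:,1].min(),P[:,1].max())
k=np.polyfit(P[:,0],P[:,1],1); print('yaw',np.degrees(np.arctan(k[0])),np.polyval(k,[.5,.75]))
h=P[P[:,0]<.60]; print('handle z',np.percentile(h[:,2],[10,50,90]),'blade z',np.percentile(P[P[:,0]>.66][:,2],[10,50,90]))
print(sensors.get_obs()['ee_pos'])
E
for k in A B C; do python3 meas.py $k; done
```

```text
433 (613.20849609375, -1.96148681640625) (117.61128234863281, 331.2664489746094) 89.62084197998047 x 0.44721979596826317 0.7788281692747054 y -0.061498684294689375 0.05699205437446107
yaw 3.8224045273603844 [-0.02899473 -0.01229155]
handle z [0.00854583 0.01815118 0.02215898] blade z [0.00825545 0.0092221  0.01160329]
[0.52531409 0.00978342 0.19312832]
top 1140 X [0.0069 0.1502] Y [-0.0271  0.0269] ztop at 0/75/150 [np.float64(0.0764), np.float64(0.0635), np.float64(0.0506)]
side 245 X [0.0029 0.1489] Y [-0.0273  0.0273] ztop at 0/75/150 [np.float64(0.0747), np.float64(0.0618), np.float64(0.0489)]
52.65 [0.524963   0.00975755 0.19227485] [0.30296069 0.35352543 1.32593934] [-0.00067773  0.08906733  0.03534416]
top 1132 X [0.0071 0.1505] Y [-0.027   0.0277] ztop at 0/75/150 [np.float64(0.0781), np.float64(0.0643), np.float64(0.0505)]
side 408 X [0.0038 0.1491] Y [-0.0276  0.027 ] ztop at 0/75/150 [np.float64(0.0763), np.float64(0.0628), np.float64(0.0493)]
52.75 [0.52519206 0.00977085 0.1923826 ] [-0.92015644  0.66153281  0.04525537] [0.00925577 0.0167388  0.00911429]
top 1159 X [0.007  0.1508] Y [-0.027   0.0273] ztop at 0/75/150 [np.float64(0.0748), np.float64(0.0633), np.float64(0.0518)]
side 526 X [0.0033 0.1503] Y [-0.0274  0.0268] ztop at 0/75/150 [np.float64(0.0735), np.float64(0.0619), np.float64(0.0503)]
52.85 [0.52557926 0.00979405 0.19282149] [-0.08166545 -0.79855911  0.42347292] [ 0.0006438   0.03693858 -0.00161063]
```

Bar on the mat, all tiles tipped by ~10°. Now refine the setter pose and plan the first tile (board at y=0.36).

```bash
cat > setter.py <<'E'
from h import *
def setter(N=3):
    M=[]
    for c in ['top']*N:
        im,d=optics.grab_frame(c); W=cloud(c,d); x0,y0,a=.6437,.190,np.radians(2)
        X=(W[...,0]-x0)*np.cos(a)+(W[...,1]-y0)*np.sin(a); Y=-(W[...,0]-x0)*np.sin(a)+(W[...,1]-y0)*np.cos(a)
        m=(d>0)&(X>-.02)&(X<.14)&(abs(Y)<.06)&(abs(W[...,2]-.084)<.005); M.append(np.c_[X[m],Y[m]])
    P=np.vstack(M); i=(P[:,0]>.01)&(P[:,0]<.1)
    for s in(1,-1):
        q=P[i&(P[:,1]*s>.0)]; k=np.polyfit(q[:,0],q[:,1],1); print('wall',s,len(q),'y',np.polyval(k,[0,.12]).round(4),'yaw',np.degrees(k[0]).round(2),'X',P[P[:,1]*s>0][:,0].min().round(4),P[P[:,1]*s>0][:,0].max().round(4),'Yrange',np.percentile(q[:,1],[2,98]).round(4))
if __name__=='__main__':
    setter(); go(.628,.3633,.19,1.8)
E
python3 setter.py
```

```text
wall 1 586 y [0.0368 0.0386] yaw 0.85 X 0.0001 0.1197 Yrange [0.0319 0.044 ]
wall -1 581 y [-0.0391 -0.0382] yaw 0.43 X -0.0007 0.1199 Yrange [-0.0446 -0.0328]
shift [  9.6  -35.52   0.34] spin -2.78
```

>>> {"api": "jog_arm", "payload": {
  "steps": [
    [8.5,[2,-4,0],-2.8],
    [8.5,[4,-8,0],-2.8],
    [8.5,[6,-12,0],-2.8],
    [8.5,[7.5,-16,0],-2.8],
    [8.5,[9,-20,0],-2.8],
    [8.5,[9.6,-24,0],-2.8],
    [8.5,[9.6,-28,0],-2.8],
    [8.5,[9.6,-32,0],-2.8],
    [8.5,[9.6,-35.5,0],-2.8],
    [8.5,[9.6,-35.5,4],-2.8],
    [8.5,[9.6,-35.5,7],-2.8],
    [8.5,[9.6,-35.5,9],-2.8],
    [8.5,[9.6,-35.5,9],-2.8]
  ]
}}

```text
clock: 54.3
ee_pos: [0.6259, 0.3617, 0.0995]
ee_rot: [3.137, 0.007, 0.032]
force: [-0.2, -0.5, -0.5]
grip_width: 0.0851
grasp_force: 0.0
```

```bash
python3 -c "
from h import *
go(.628,.3633,.051,1.8)"; python3 meas.py A
```

```text
shift [ 0.21 -0.15  4.85] spin 0.03
top 479 X [0.0092 0.1505] Y [-0.0268  0.0269] ztop at 0/75/150 [np.float64(0.0764), np.float64(0.0635), np.float64(0.0507)]
side 219 X [0.0027 0.1472] Y [-0.0275  0.0263] ztop at 0/75/150 [np.float64(0.0749), np.float64(0.0621), np.float64(0.0492)]
54.4 [0.62833067 0.36327031 0.10393442] [1.31998981 0.14489718 0.97233498] [-0.02186859 -0.01117214  0.0320422 ]
```

>>> {"api": "jog_arm", "payload": {
  "newtons": 80,
  "steps": [
    [8.5,[0,0,3],0],
    [8.5,[0,0,4.8],0],
    [8.5,[0,0,5.2],0],
    [8.5,[0,0,5.2],0],
    [5,[0,0,5.2],0],
    [5,[0,0,5.2],0],
    [5,[0,0,5.2],0],
    [5,[0,0,5.2],0],
    [5,[0,0,5.2],0],
    [5,[0,0,4.8],0],
    [5,[0,0,4.2],0],
    [5,[0,0,3.5],0],
    [5,[0,0,2.5],0],
    [5,[0,0,1],0],
    [5,[0,0,-2],0],
    [5,[0,0,-5],0],
    [5,[0,0,-8],0],
    [5,[0,0,-8],0]
  ]
}}

```text
clock: 56.2
ee_pos: [0.631, 0.3631, 0.19]
ee_rot: [-3.139, -0.009, 0.03]
force: [1.3, 0.4, -1.7]
grip_width: 0.0579
grasp_force: 88.4
```

```bash
cat > held.py <<'E'
from h import *
def held(lim=.02):
    "plane of the white tile about the TCP, in tool axes (s ahead, l left)"
    o=sensors.get_obs(); p=np.array(o['ee_pos']); a=o['ee_rot'][2]
    for c in('top','side'):
        im,d=optics.grab_frame(c); W=cloud(c,d); r=W-p; s=r[...,0]*np.cos(a)+r[...,1]*np.sin(a); l=-r[...,0]*np.sin(a)+r[...,1]*np.cos(a)
        i=im.astype(int); m=(d>0)&(abs(l)<.04)&(s>-.08)&(s<.16)&(r[...,2]>-.06)&(r[...,2]<.045)&((i[...,0]-i[...,2])>-6)&((i.max(2)>120)|((i[...,0]-i[...,2])>25))
        if m.sum()<30: print(c,'few'); continue
        A=np.c_[s[m],l[m],np.ones(m.sum())]; Z=r[...,2][m]; k=np.linalg.lstsq(A,Z,rcond=None)[0]
        for t in(.01,.005,.003):
            g=abs(A@k-Z)<t; k=np.linalg.lstsq(A[g],Z[g],rcond=None)[0]
        print(c,g.sum(),'pitch',np.degrees(np.arctan(k[0])).round(2),'roll',np.degrees(np.arctan(k[1])).round(2),'ztop-tcp at 0',k[2].round(4),'s',np.percentile(A[g][:,0],[1,99]).round(4),'l',np.percentile(A[g][:,1],[1,99]).round(4))
    print('tcp',p.round(4),np.degrees(a).round(2),'F',np.round(o['force'],1),'w',round(o['grip_width'],4),'t',o['clock'])
if __name__=='__main__': held()
E
python3 held.py; python3 -c "
from h import *
go(.535,.19,.05,2.4)"
```

```text
top 325 pitch -9.69 roll -0.13 ztop-tcp at 0 0.0138 s [-0.0342  0.1093] l [-0.0296  0.0207]
side 131 pitch -9.9 roll -0.66 ztop-tcp at 0 0.0089 s [-0.04    0.1061] l [-0.032   0.0276]
tcp [0.631  0.3631 0.19  ] 1.73 F [ 1.3  0.4 -1.7] w 0.0579 t 56.2
shift [-9.86 16.89 13.45] spin -0.65
```

```bash
python3 -c "
from h import *
go(.50,.19,.03,2.4)"
```

```text
shift [-13.36  16.78  15.45] spin -0.65
```

>>> {"api": "jog_arm", "payload": {
  "steps": [
    [5,[-4,1,0],-0.6],
    [5,[-8,3,0],-0.6],
    [5,[-12,6,0],-0.6],
    [5,[-13.4,10,0],-0.6],
    [5,[-13.4,14,0],-0.6],
    [5,[-13.4,16.8,2],-0.6],
    [5,[-13.4,16.8,6],-0.6],
    [5,[-13.4,16.8,10],-0.6],
    [5,[-13.4,16.8,14],-0.6],
    [5,[-13.4,16.8,15.5],-0.6],
    [5,[-13.4,16.8,16.5],-0.6],
    [5,[-13.4,16.8,17.3],-0.6],
    [5,[-13.4,16.8,18.0],-0.6],
    [5,[-13.4,16.8,18.4],-0.6],
    [5,[-13.4,16.8,18.4],-0.6]
  ]
}}

```text
clock: 57.8
ee_pos: [0.4998, 0.1912, 0.0004]
ee_rot: [-3.141, -0.001, 0.042]
force: [-4.1, -0.5, 4.8]
grip_width: 0.0571
grasp_force: 89.5
```

```bash
python3 held.py
```

```text
top 64 pitch -4.96 roll 1.6 ztop-tcp at 0 0.0187 s [0.0568 0.1102] l [-0.0206  0.0208]
side 117 pitch -2.48 roll -2.17 ztop-tcp at 0 0.0135 s [-0.036  0.111] l [-0.0318  0.0288]
tcp [4.998e-01 1.912e-01 4.000e-04] 2.43 F [-4.1 -0.5  4.8] w 0.0571 t 57.8
```

>>> {"api": "jog_arm", "payload": {
  "newtons": 110,
  "steps": [
    [8,[0,0,0],0],
    [8,[0,0,0],0],
    [8,[0,0,0],0],
    [8,[-1,0,0],0],
    [8,[-2.1,0,0],0],
    [8,[-2.1,0,0.2],0],
    [8,[-2.1,0,0.2],0],
    [5,[-2.1,0,0.2],0],
    [5,[-2.1,0,0.2],0],
    [5,[-2.1,0,0.2],0],
    [5,[-2.1,0,0.2],0],
    [5,[-2.1,0,0.2],0],
    [5,[-2.1,0,-0.5],0],
    [5,[-2.1,0,-1.5],0],
    [5,[-2.1,0,-3],0],
    [5,[-2.1,0,-4],0],
    [5,[-2.1,0,-4],0]
  ]
}}

```text
clock: 59.6
ee_pos: [0.4796, 0.1905, 0.0413]
ee_rot: [-3.14, -0.003, 0.042]
force: [0.1, 0.6, -1.6]
grip_width: 0.0562
grasp_force: 116.9
```

```bash
python3 held.py
```

```text
top 164 pitch -0.89 roll 0.07 ztop-tcp at 0 0.0118 s [0.0499 0.1307] l [-0.0201  0.0198]
side 151 pitch -0.98 roll -0.59 ztop-tcp at 0 0.009 s [-0.0177  0.131 ] l [-0.0314  0.029 ]
tcp [0.4796 0.1905 0.0413] 2.4 F [ 0.1  0.6 -1.6] w 0.0562 t 59.6
```

```bash
cat > ins.py <<'E'
from h import *
O=(.6437,.1891,2.4)
def st(X,z,Y=0): a=np.radians(O[2]); return O[0]+X*np.cos(a)-Y*np.sin(a),O[1]+X*np.sin(a)+Y*np.cos(a),z,O[2]
if __name__=='__main__':
    import sys; X,z=map(float,sys.argv[1:3]); go(*st(X,z)); o=sensors.get_obs(); print(o['ee_pos'])
E
python3 ins.py -.140 .024
```

```text
shift [2.5  0.78 1.59] spin 0.01
[0.4784741  0.18997943 0.03987628]
```

>>> {"api": "jog_arm", "payload": {
  "steps": [
    [5,[1,0.5,0.8],0],
    [5,[2,0.8,1.6],0],
    [5,[2.5,0.8,1.6],0],
    [5,[2.5,0.8,1.6],0],
    [5,[2.5,0.8,1.6],0]
  ]
}}

```text
clock: 60.2
ee_pos: [0.5038, 0.1832, 0.0234]
ee_rot: [3.141, 0.001, 0.042]
force: [0.3, -0.5, -1.9]
grip_width: 0.0561
grasp_force: 117.0
```

```bash
python3 ins.py -.12 .024; python3 held.py; python3 - <<'E'
from h import *
# far-end check: setter inner walls vs tile edges in the top view
from ins import st
for c in('top','side'):
    print(c,[proj(c,st(0,z,Y)[:3])[0].round(1) for Y,z in((.032,.084),(-.032,.084),(.032,.03),(-.032,.03))])
s,_=optics.grab_frame('side'); t,_=optics.grab_frame('top')
cv2.imwrite('pics/s7.png',np.hstack([cv2.resize(s[150:250,260:360],(400,400),interpolation=cv2.INTER_CUBIC),cv2.resize(t[115:215,190:290],(400,400),interpolation=cv2.INTER_CUBIC)]))
E
```

```text
shift [ 2.   -0.01 -0.06] spin 0.01
[0.50379563 0.18317547 0.02343716]
top 109 pitch 0.16 roll -3.1 ztop-tcp at 0 0.0094 s [0.0669 0.1302] l [-0.02    0.0208]
side 112 pitch -1.61 roll -0.62 ztop-tcp at 0 0.0108 s [-0.0157  0.1309] l [-0.0304  0.0277]
tcp [0.5038 0.1832 0.0234] 2.41 F [ 0.3 -0.5 -1.9] w 0.0561 t 60.2
top [array([218.7, 176.7]), array([246.2, 175.6]), array([222.2, 181.1]), array([248.7, 180.1])]
side [array([304. , 186.6]), array([318. , 193.9]), array([304.1, 199.7]), array([317.8, 207.1])]
```

View pics/s7.png

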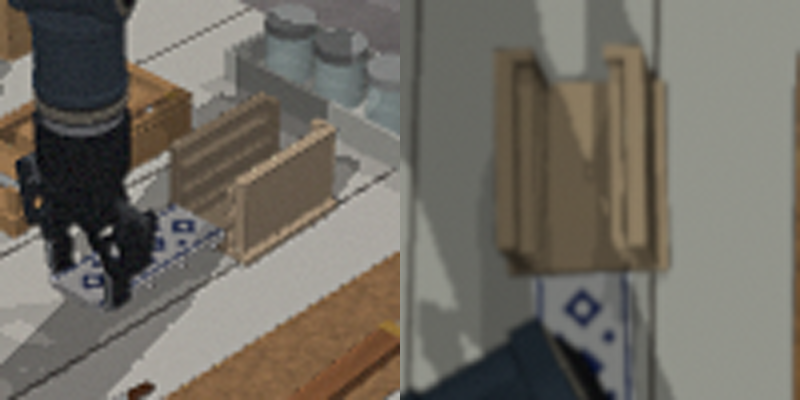

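Tile's far end (top crop x 533–637, y 275) stands before the setter mouth, ~1 mm toward −y. Nudge +y and slide in slowly.

>>> {"api": "jog_arm", "payload": {
  "steps": [
    [5,[1,-0.07,0],0],
    [5,[2,-0.07,0],0],
    [5,[2.7,-0.07,0],0],
    [5,[3.4,-0.07,0],0],
    [5,[4.1,-0.07,0],0],
    [5,[4.1,-0.07,0],0]
  ]
}}

```text
clock: 61.0
ee_pos: [0.5461, 0.1855, 0.0238]
ee_rot: [-3.141, -0.001, 0.041]
force: [-0.3, 0.0, -2.3]
grip_width: 0.0563
grasp_force: 117.0
```

>>> {"api": "jog_arm", "payload": {
  "steps": [
    [5,[0.8,0,0],0],
    [5,[1.6,0,0],0],
    [5,[2.4,0,0],0],
    [5,[3.2,0,0],0],
    [5,[4,0,0],0],
    [5,[4.8,0,0],0],
    [5,[5.5,0,0],0],
    [5,[6.2,0,0],0],
    [5,[6.8,0,0],0],
    [5,[6.8,0,0],0]
  ]
}}

```text
clock: 62.0
ee_pos: [0.6137, 0.1884, 0.0239]
ee_rot: [-3.142, -0.001, 0.042]
force: [-0.0, -0.2, -2.8]
grip_width: 0.0562
grasp_force: 117.0
```

```bash
python3 ins.py -.02 .022; python3 -c "
from h import *
o=sensors.get_obs(); print(o['force'],o['torque'])"
```

```text
shift [1.   0.05 0.19] spin -0.01
[0.6137346  0.1883705  0.02385139]
[-0.03954969 -0.17107098 -2.82716919] [ 0.05993568  0.12172633 -0.0360768 ]
```

>>> {"api": "jog_arm", "payload": {
  "steps": [
    [5,[0.4,0,0],0],
    [5,[0.7,0,0],0],
    [5,[0.9,0,0],0],
    [5,[1.1,0,0],0],
    [5,[1.25,0,0],0],
    [5,[1.25,0,0],0]
  ]
}}

```text
clock: 62.6
ee_pos: [0.6214, 0.1889, 0.0226]
ee_rot: [3.14, 0.008, 0.042]
force: [-7.2, -1.0, -1.0]
grip_width: 0.0564
grasp_force: 117.2
```

>>> {"api": "jog_arm", "payload": {
  "steps": [
    [5,[0,0,0.15],0],
    [5,[0,0,0.2],0],
    [5,[0,0,0.2],0],
    [8.5,[0,0,0.2],0],
    [8.5,[0,0,0.2],0],
    [8.5,[0,0,0.2],0],
    [8.5,[-0.2,0,-1],0],
    [8.5,[-0.4,0,-5],0],
    [8.5,[-1,0,-9],0],
    [8.5,[-3,0,-13],0],
    [8.5,[-3,0,-13],0]
  ]
}}

```text
clock: 63.7
ee_pos: [0.5972, 0.1896, 0.1614]
ee_rot: [-3.138, -0.011, 0.043]
force: [1.3, 0.7, -0.6]
grip_width: 0.085
grasp_force: 0.0
```

```bash
cat > inset.py <<'E'
from h import *
from ins import O
def inset():
    for c in('top','side'):
        im,d=optics.grab_frame(c); W=cloud(c,d); a=np.radians(O[2]); X=(W[...,0]-O[0])*np.cos(a)+(W[...,1]-O[1])*np.sin(a); Y=-(W[...,0]-O[0])*np.sin(a)+(W[...,1]-O[1])*np.cos(a)
        i=im.astype(int); m=(d>0)&(abs(Y)<.034)&(X>-.08)&(X<.13)&(W[...,2]>.015)&(W[...,2]<.1)&((i[...,0]-i[...,2])>-6)
        P=np.c_[X[m],Y[m],W[...,2][m]]
        if len(P)<20: print(c,'few'); continue
        f=P[P[:,0]<-.004]
        print(c,len(P),'X',np.percentile(P[:,0],[.5,99.5]).round(4),'z front',np.percentile(f[:,2],[10,50,90]).round(4) if len(f) else '', 'z all',np.percentile(P[:,2],[5,50,95]).round(4))
if __name__=='__main__': inset()
E
python3 inset.py; python3 meas.py B; python3 - <<'E'
from prise import *
x,y,w=B['B'];a=np.radians(w); go(x+.042*np.cos(a),y+.042*np.sin(a),.15,w)
E
```

```text
top 431 X [-0.038   0.1097] z front [0.0262 0.0311 0.0345] z all [0.0278 0.0328 0.0367]
side 262 X [-0.0413  0.1033] z front [0.0254 0.0304 0.0333] z all [0.0251 0.0306 0.035 ]
top 1138 X [0.0071 0.1504] Y [-0.0271  0.0263] ztop at 0/75/150 [np.float64(0.0781), np.float64(0.0643), np.float64(0.0505)]
side 400 X [0.0039 0.1485] Y [-0.0275  0.0268] ztop at 0/75/150 [np.float64(0.0763), np.float64(0.0628), np.float64(0.0494)]
63.9 [0.59501875 0.18731982 0.15344413] [-1.21689088  0.51718937 -1.59894234] [ 0.01084017  0.01447636 -0.01979091]
shift [ 7.67 37.74  0.34] spin 4.31
```

>>> {"api": "jog_arm", "payload": {
  "steps": [
    [8.5,[1,4,-1],4.3],
    [8.5,[2,8,-1],4.3],
    [8.5,[3,12,-1],4.3],
    [8.5,[4,16,-1],4.3],
    [8.5,[5,20,-1],4.3],
    [8.5,[6,24,-1],4.3],
    [8.5,[7,28,-1],4.3],
    [8.5,[7.7,32,-1],4.3],
    [8.5,[7.7,36,-1],4.3],
    [8.5,[7.7,37.7,0],4.3],
    [8.5,[7.7,37.7,3],4.3],
    [8.5,[7.7,37.7,4.5],4.3],
    [8.5,[7.7,37.7,4.5],4.3],
    [8.5,[7.7,37.7,4.5],4.3]
  ]
}}

```text
clock: 65.3
ee_pos: [0.6882, -0.184, 0.1083]
ee_rot: [-3.141, 0.001, -0.031]
force: [0.3, 0.6, 0.6]
grip_width: 0.0846
grasp_force: 0.0
```

```bash
python3 - <<'E'
from prise import *
x,y,w=B['B'];a=np.radians(w); go(x+.042*np.cos(a),y+.042*np.sin(a),.052,w)
E
```

```text
shift [-0.06  0.25  5.63] spin 0.14
```

>>> {"api": "jog_arm", "payload": {
  "newtons": 80,
  "steps": [
    [8.5,[0,0.2,3],0],
    [8.5,[0,0.2,5],0],
    [8.5,[0,0.2,5.6],0],
    [8.5,[0,0.2,5.6],0],
    [5,[0,0.2,5.6],0],
    [5,[0,0.2,5.6],0],
    [5,[0,0.2,5.6],0],
    [5,[0,0.2,5.6],0],
    [5,[0,0.2,5.6],0],
    [5,[0,0.2,5.2],0],
    [5,[0,0.2,4.6],0],
    [5,[0,0.2,3.9],0],
    [5,[0,0.2,3],0],
    [5,[0,0.2,1],0],
    [5,[0,0.2,-2],0],
    [5,[0,0.2,-5],0],
    [5,[0,0.2,-8],0],
    [5,[0,0.2,-8],0],
    [5,[0,0.2,-8],0]
  ]
}}

```text
clock: 67.2
ee_pos: [0.6874, -0.1888, 0.1886]
ee_rot: [3.14, 0.0, -0.033]
force: [-0.4, -0.9, -2.8]
grip_width: 0.0576
grasp_force: 88.0
```

```bash
python3 held.py; python3 -c "
from h import *
go(.495,.187,.17,2.4)"
```

```text
top 283 pitch -14.1 roll 1.04 ztop-tcp at 0 0.0132 s [-0.0375  0.1061] l [-0.0008  0.0285]
side 203 pitch -13.68 roll -0.15 ztop-tcp at 0 0.01 s [-0.0411  0.1018] l [-0.0304  0.0294]
tcp [ 0.6874 -0.1888  0.1886] -1.92 F [-0.4 -0.9 -2.8] w 0.0576 t 67.2
shift [-20.38 -36.86   1.66] spin -4.3
```

>>> {"api": "jog_arm", "payload": {
  "steps": [
    [5,[-2,-4,0],-4.3],
    [5,[-4,-8,0],-4.3],
    [5,[-6.5,-12,0],-4.3],
    [5,[-9,-16,0],-4.3],
    [5,[-11,-20,0],-4.3],
    [5,[-13.5,-24,0],-4.3],
    [5,[-16,-28,0],-4.3],
    [5,[-18.5,-32,0],-4.3],
    [5,[-20,-35,0],-4.3],
    [5,[-20,-36.9,3],-4.3],
    [5,[-20,-36.9,7],-4.3],
    [5,[-20,-36.9,11],-4.3],
    [5,[-20,-36.9,14],-4.3],
    [5,[-20,-36.9,15.5],-4.3],
    [5,[-20,-36.9,16.4],-4.3],
    [5,[-20,-36.9,17.2],-4.3],
    [5,[-20,-36.9,18.0],-4.3],
    [5,[-20,-36.9,18.6],-4.3],
    [5,[-20,-36.9,18.6],-4.3]
  ]
}}

```text
clock: 69.2
ee_pos: [0.5005, 0.188, 0.0033]
ee_rot: [-3.141, -0.001, 0.042]
force: [-3.7, -0.3, 5.7]
grip_width: 0.0574
grasp_force: 89.5
```

```bash
python3 held.py
```

```text
top 71 pitch 9.45 roll 11.2 ztop-tcp at 0 0.0065 s [0.0576 0.1553] l [-0.0196  0.0159]
side 105 pitch 5.57 roll 2.6 ztop-tcp at 0 0.0133 s [-0.0395  0.1556] l [-0.0346  0.0291]
tcp [0.5005 0.188  0.0033] 2.43 F [-3.7 -0.3  5.7] w 0.0574 t 69.2
```

>>> {"api": "jog_arm", "payload": {
  "newtons": 110,
  "steps": [
    [8,[0,0,0],0],
    [8,[0,0,0],0],
    [8,[0,0,0],0],
    [8,[-1,0,0],0],
    [8,[-2.2,0,0],0],
    [8,[-2.2,0,0.5],0],
    [8,[-2.2,0,0.5],0],
    [5,[-2.2,0,0.5],0],
    [5,[-2.2,0,0.5],0],
    [5,[-2.2,0,0.5],0],
    [5,[-2.2,0,0.5],0],
    [5,[-2.2,0,0.5],0],
    [5,[-2.2,0,-0.5],0],
    [5,[-2.2,0,-2],0],
    [5,[-2.2,0,-4],0],
    [5,[-2.2,0,-4.5],0],
    [5,[-2.2,0,-4.5],0]
  ]
}}

```text
clock: 71.0
ee_pos: [0.478, 0.186, 0.0477]
ee_rot: [3.141, 0.0, 0.041]
force: [1.5, -1.1, -5.9]
grip_width: 0.0559
grasp_force: 117.6
```

```bash
sed -i 's/(s<.16)/(s<.142)/' held.py; python3 held.py; python3 ins.py -.15 .047
```

```text
top 46 pitch 0.19 roll -2.65 ztop-tcp at 0 -0.0088 s [0.0677 0.1417] l [-0.0193  0.0195]
side 96 pitch -10.12 roll 0.78 ztop-tcp at 0 0.0074 s [-0.0193  0.1387] l [-0.0295  0.0276]
tcp [0.478  0.186  0.0477] 2.36 F [ 1.5 -1.1 -5.9] w 0.0559 t 71.0
shift [ 1.6   0.39 -0.01] spin -0.02
[0.47773182 0.18604666 0.04691537]
```

>>> {"api": "jog_arm", "payload": {
  "steps": [
    [5,[0,0.4,-3],0],
    [5,[0,0.4,-3.5],0],
    [5,[0,0.4,-3.5],0],
    [5,[0,0.4,-3.5],0]
  ]
}}

```text
clock: 71.5
ee_pos: [0.4781, 0.183, 0.0822]
ee_rot: [3.142, 0.0, 0.043]
force: [-1.0, -1.5, -1.5]
grip_width: 0.0559
grasp_force: 117.6
```

```bash
sed -i 's/r\[...,2\]>-.06/r[...,2]>-.04/' held.py; python3 held.py; python3 held.py
```

```text
top 54 pitch -10.17 roll -1.48 ztop-tcp at 0 0.0112 s [0.0474 0.1286] l [-0.0206  0.0193]
side 142 pitch -9.68 roll 0.81 ztop-tcp at 0 0.0086 s [-0.0186  0.1278] l [-0.0315  0.0277]
tcp [0.4781 0.183  0.0822] 2.45 F [-1.  -1.5 -1.5] w 0.0559 t 71.5
top 61 pitch -10.14 roll -1.55 ztop-tcp at 0 0.0116 s [0.0601 0.1294] l [-0.0205  0.0171]
side 147 pitch -10.08 roll -0.61 ztop-tcp at 0 0.0092 s [-0.0197  0.1277] l [-0.032   0.0287]
tcp [0.4778 0.1828 0.0819] 2.45 F [-0.2  0.2 -1.9] w 0.0559 t 71.6
```

Tile 2 sagged ~10° in the grip; press it level on the table again and lift more gently.

>>> {"api": "jog_arm", "payload": {
  "newtons": 120,
  "steps": [
    [5,[0,0,3],0],
    [5,[0,0,5],0],
    [5,[0,0,6.2],0],
    [5,[0,0,7],0],
    [5,[0,0,7.7],0],
    [5,[0,0,8.2],0],
    [5,[0,0,8.5],0],
    [5,[0,0,8.5],0],
    [5,[0,0,8.5],0],
    [5,[0,0,8.2],0],
    [5,[0,0,7.8],0],
    [5,[0,0,7.2],0],
    [5,[0,0,6.2],0],
    [5,[0,0,5],0],
    [5,[0,0,3.7],0],
    [5,[0,0,2.4],0],
    [5,[0,0,1.2],0],
    [5,[0,0,0.5],0],
    [5,[0,0,0.2],0],
    [5,[0,0,0.2],0]
  ]
}}

```text
clock: 73.7
ee_pos: [0.4785, 0.1827, 0.0812]
ee_rot: [-3.142, -0.001, 0.042]
force: [0.1, 0.7, -1.9]
grip_width: 0.0558
grasp_force: 126.9
```

```bash
python3 held.py; python3 held.py;python3 ins.py -.15 .080
```

```text
top 237 pitch 7.07 roll -0.77 ztop-tcp at 0 0.0093 s [0.05   0.1326] l [-0.0204  0.0219]
side 167 pitch 6.57 roll -1.0 ztop-tcp at 0 0.0075 s [-0.0146  0.1333] l [-0.0307  0.0282]
tcp [0.4785 0.1827 0.0812] 2.41 F [ 0.1  0.7 -1.9] w 0.0558 t 73.7
top 233 pitch 7.06 roll 0.82 ztop-tcp at 0 0.0089 s [0.0482 0.1325] l [-0.0206  0.0221]
side 177 pitch 6.69 roll -0.81 ztop-tcp at 0 0.0083 s [-0.0132  0.1316] l [-0.0298  0.029 ]
tcp [0.4781 0.1826 0.0804] 2.42 F [-0.9  0.2 -1.9] w 0.0556 t 73.8
shift [1.58 0.04 0.03] spin 0.02
[0.47803544 0.18252074 0.08026484]
```

>>> {"api": "jog_arm", "payload": {
  "steps": [
    [5,[0,0,3],0],
    [5,[0,0,5.5],0],
    [5,[0,0,7],0],
    [5,[0,0,7.8],0],
    [5,[0,0,8.0],0],
    [8,[0,0,8.0],0],
    [8,[0,0,8.0],0],
    [8,[0,0,8.1],0],
    [8,[0,0,8.1],0],
    [5,[0,0,8.1],0],
    [5,[0,0,8.1],0],
    [5,[0,0,8.1],0],
    [5,[0,0,8.1],0],
    [5,[0,0,8.1],0],
    [5,[0,0,8.1],0]
  ]
}}

```text
clock: 75.4
ee_pos: [0.4785, 0.1825, 0.0007]
ee_rot: [3.141, -0.0, 0.042]
force: [-2.3, -2.0, 9.6]
grip_width: 0.056
grasp_force: 124.9
```

>>> {"api": "jog_arm", "payload": {
  "steps": [
    [5,[0,0,-0.2],0],
    [5,[0,0,-0.6],0],
    [5,[0,0,-1.2],0],
    [5,[0,0,-2],0],
    [5,[0,0,-3],0],
    [5,[0,0,-4.2],0],
    [5,[0,0,-5.4],0],
    [5,[0,0,-6.6],0],
    [5,[0,0,-7.4],0],
    [5,[0,0,-7.8],0],
    [5,[0,0,-8],0],
    [5,[0,0,-8],0]
  ]
}}

```text
clock: 76.6
ee_pos: [0.4783, 0.1827, 0.0798]
ee_rot: [3.141, 0.0, 0.042]
force: [-0.2, -0.2, -1.7]
grip_width: 0.0562
grasp_force: 127.1
```

```bash
python3 held.py; python3 held.py
```

```text
top 115 pitch 12.15 roll 0.62 ztop-tcp at 0 0.0134 s [0.0594 0.1329] l [-0.0206  0.019 ]
side 180 pitch 12.4 roll -1.24 ztop-tcp at 0 0.0105 s [-0.0146  0.1309] l [-0.03    0.0261]
tcp [0.4783 0.1827 0.0798] 2.42 F [-0.2 -0.2 -1.7] w 0.0562 t 76.6
top 121 pitch 11.35 roll 1.6 ztop-tcp at 0 0.0149 s [0.0609 0.1315] l [-0.0206  0.0196]
side 168 pitch 12.11 roll -1.25 ztop-tcp at 0 0.0111 s [-0.0131  0.1304] l [-0.0318  0.0266]
tcp [0.4781 0.1826 0.0794] 2.42 F [-0.3 -0.1 -2.5] w 0.0558 t 76.7
```

Tile is tilted +12° now. I can level it gently in the slot itself: enter the second slot a little, then raise the hand against the upper ledge.

```bash
python3 ins.py -.15 .020; python3 ins.py -.116 .020
```

```text
shift [1.58 0.04 5.93] spin 0.02
[0.4780462  0.18259802 0.07929837]
shift [4.98 0.05 5.93] spin 0.02
[0.4780462  0.18259802 0.07929837]
```

>>> {"api": "jog_arm", "payload": {
  "steps": [
    [5,[0.8,0,2],0],
    [5,[1.2,0,4],0],
    [5,[1.5,0,5.5],0],
    [5,[1.5,0,5.9],0],
    [5,[1.5,0,5.9],0],
    [5,[2.3,0,5.9],0],
    [5,[3.1,0,5.9],0],
    [5,[3.9,0,5.9],0],
    [5,[4.5,0,5.9],0],
    [5,[5,0,5.9],0],
    [5,[5,0,5.9],0]
  ]
}}

```text
clock: 77.9
ee_pos: [0.5123, 0.1835, 0.0161]
ee_rot: [3.134, 0.032, 0.045]
force: [-26.6, 0.7, -2.9]
grip_width: 0.0561
grasp_force: 128.2
```

```bash
python3 held.py; python3 - <<'E'
from h import *
s,_=optics.grab_frame('side'); t,_=optics.grab_frame('top')
cv2.imwrite('pics/s8.png',np.hstack([cv2.resize(s[160:240,270:350],(400,400),interpolation=cv2.INTER_CUBIC),cv2.resize(t[115:215,190:290],(400,400),interpolation=cv2.INTER_CUBIC)]))
E
```

```text
top few
side 148 pitch 14.84 roll -1.53 ztop-tcp at 0 0.0103 s [-0.0132  0.1295] l [-0.0299  0.028 ]
tcp [0.5123 0.1835 0.0161] 2.6 F [-26.6   0.7  -2.9] w 0.0561 t 77.9
```

View pics/s8.png

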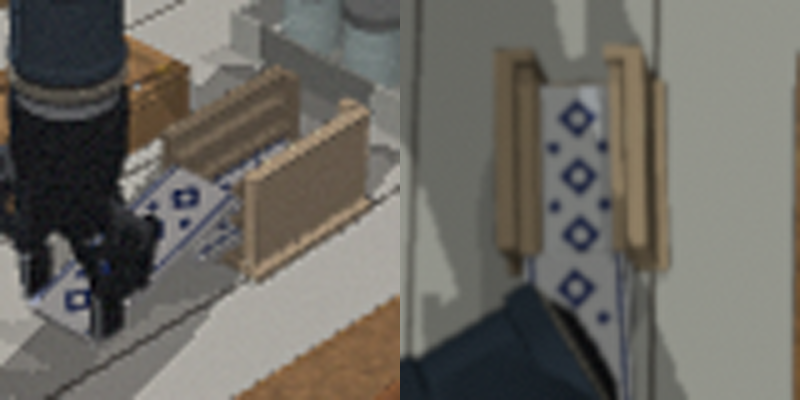

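Far end is caught on the front of the upper ledges. Back off, check the pitch and enter lower.

>>> {"api": "jog_arm", "payload": {
  "steps": [
    [5,[-1,0,0],0],
    [5,[-2.5,0,0],0],
    [5,[-2.5,0,0],0],
    [5,[-2.5,0,0],0]
  ]
}}

```text
clock: 78.5
ee_pos: [0.505, 0.1841, 0.0216]
ee_rot: [-3.141, -0.003, 0.042]
force: [0.7, -0.8, -1.4]
grip_width: 0.056
grasp_force: 128.2
```

```bash
python3 held.py;python3 held.py; python3 ins.py -.116 .016
```

```text
top 141 pitch 11.54 roll -0.36 ztop-tcp at 0 0.0144 s [0.0695 0.1336] l [-0.0206  0.0209]
side 167 pitch 12.88 roll -0.82 ztop-tcp at 0 0.0101 s [-0.011  0.133] l [-0.0299  0.0248]
tcp [0.505  0.1841 0.0216] 2.4 F [ 0.7 -0.8 -1.4] w 0.056 t 78.5
top 143 pitch 13.32 roll -0.85 ztop-tcp at 0 0.0102 s [0.0695 0.1339] l [-0.0202  0.021 ]
side 158 pitch 12.03 roll -0.3 ztop-tcp at 0 0.0108 s [-0.0111  0.1323] l [-0.0297  0.0277]
tcp [0.5052 0.1839 0.0214] 2.37 F [-0.6  0.3 -1.4] w 0.0559 t 78.6
shift [2.31 0.05 0.51] spin -0.03
[0.50468146 0.18380719 0.02114186]
```

>>> {"api": "jog_arm", "payload": {
  "steps": [
    [5,[0,0,0.45],0],
    [5,[0,0,0.45],0],
    [5,[0.7,0,0.45],0],
    [5,[1.4,0,0.45],0],
    [5,[1.9,0,0.45],0],
    [5,[2.3,0,0.45],0],
    [5,[2.3,0,0.45],0]
  ]
}}

```text
clock: 79.4
ee_pos: [0.5275, 0.1849, 0.0165]
ee_rot: [-3.141, -0.002, 0.042]
force: [-0.1, -0.0, -0.0]
grip_width: 0.0559
grasp_force: 128.5
```

>>> {"api": "jog_arm", "payload": {
  "steps": [
    [5,[0,0,-0.5],0],
    [5,[0,0,-1],0],
    [5,[0,0,-1.5],0],
    [5,[0,0,-2],0],
    [5,[0,0,-2.5],0],
    [5,[0,0,-3],0],
    [5,[0,0,-3.3],0],
    [5,[0,0,-3.3],0]
  ]
}}

```text
clock: 80.2
ee_pos: [0.5261, 0.1843, 0.0496]
ee_rot: [3.141, 0.001, 0.042]
force: [-3.0, -0.4, -6.6]
grip_width: 0.056
grasp_force: 128.0
```

```bash
python3 held.py
```

```text
top 127 pitch -0.0 roll 0.66 ztop-tcp at 0 0.0129 s [0.0691 0.1347] l [-0.0193  0.0178]
side 126 pitch 0.31 roll -2.18 ztop-tcp at 0 0.0103 s [-0.0154  0.1304] l [-0.0303  0.0281]
tcp [0.5261 0.1843 0.0496] 2.38 F [-3.  -0.4 -6.6] w 0.056 t 80.2
```

>>> {"api": "jog_arm", "payload": {
  "steps": [
    [5,[0.4,0,0.2],0],
    [5,[1.2,0,0.25],0],
    [5,[2,0,0.25],0],
    [5,[2.8,0,0.25],0],
    [5,[3.6,0,0.25],0],
    [5,[4.4,0,0.25],0],
    [5,[5.2,0,0.25],0],
    [5,[6,0,0.25],0],
    [5,[6.8,0,0.25],0],
    [5,[7.6,0,0.25],0],
    [5,[8.2,0,0.25],0],
    [5,[8.6,0,0.25],0],
    [5,[8.6,0,0.25],0]
  ]
}}

```text
clock: 81.6
ee_pos: [0.6134, 0.1879, 0.0467]
ee_rot: [3.141, -0.001, 0.041]
force: [-1.9, -4.3, -5.5]
grip_width: 0.0558
grasp_force: 128.2
```

```bash
python3 ins.py -.02 .047; python3 held.py
```

```text
shift [ 1.04  0.01 -0.03] spin -0.03
[0.61335335 0.18790912 0.04674381]
top 63 pitch 1.3 roll 1.99 ztop-tcp at 0 0.013 s [0.0923 0.1327] l [-0.0196  0.0101]
side 75 pitch 1.57 roll -1.48 ztop-tcp at 0 0.0102 s [-0.0142  0.1307] l [-0.0154  0.0224]
tcp [0.6134 0.1879 0.0467] 2.37 F [-1.9 -4.3 -5.5] w 0.0558 t 81.6
```

>>> {"api": "jog_arm", "payload": {
  "steps": [
    [5,[0.4,0.03,0.1],0],
    [5,[0.7,0.03,0.1],0],
    [5,[0.9,0.03,0.1],0],
    [5,[1.1,0.03,0.1],0],
    [5,[1.2,0.03,0.1],0],
    [5,[1.2,0.03,0.1],0]
  ]
}}

```text
clock: 82.3
ee_pos: [0.6201, 0.1882, 0.0446]
ee_rot: [3.14, 0.009, 0.042]
force: [-9.6, -4.3, -3.8]
grip_width: 0.0558
grasp_force: 128.3
```

>>> {"api": "jog_arm", "payload": {
  "steps": [
    [5,[0,0,0.1],0],
    [5,[0,0,0.1],0],
    [8.5,[0,0,0.1],0],
    [8.5,[0,0,0.1],0],
    [8.5,[0,0,0.1],0],
    [8.5,[-0.2,0,-1],0],
    [8.5,[-0.4,0,-5],0],
    [8.5,[-1,0,-9],0],
    [8.5,[-3,0,-12],0],
    [8.5,[-3,0,-12],0]
  ]
}}

```text
clock: 83.3
ee_pos: [0.5959, 0.1896, 0.1725]
ee_rot: [-3.138, -0.01, 0.044]
force: [0.8, 0.0, 0.0]
grip_width: 0.0851
grasp_force: 0.0
```

```bash
python3 inset.py; python3 meas.py C; python3 - <<'E'
from prise import *
x,y,w=B['C'];a=np.radians(w); go(x+.042*np.cos(a),y+.042*np.sin(a),.11,w)
E
```

```text
top 500 X [-0.0384  0.1107] z front [0.0264 0.054  0.0598] z all [0.0514 0.0564 0.061 ]
side 451 X [-0.0421  0.1087] z front [0.0265 0.0503 0.0565] z all [0.0258 0.0534 0.0581]
top 1166 X [0.0068 0.1504] Y [-0.027   0.0274] ztop at 0/75/150 [np.float64(0.0751), np.float64(0.0635), np.float64(0.0519)]
side 514 X [0.0027 0.1501] Y [-0.0273  0.0266] ztop at 0/75/150 [np.float64(0.0737), np.float64(0.0619), np.float64(0.0502)]
83.5 [0.59433867 0.18713737 0.16540036] [0.32702332 0.40530582 0.52165755] [-0.02083737 -0.00284156 -0.03555051]
shift [-0.39 54.26  5.54] spin 3.52
```

>>> {"api": "jog_arm", "payload": {
  "steps": [
    [8.5,[0,4,0],3.5],
    [8.5,[-0.4,8,0],3.5],
    [8.5,[-0.4,12,0],3.5],
    [8.5,[-0.4,16,0],3.5],
    [8.5,[-0.4,20,0],3.5],
    [8.5,[-0.4,24,0],3.5],
    [8.5,[-0.4,28,0],3.5],
    [8.5,[-0.4,32,0],3.5],
    [8.5,[-0.4,36,0],3.5],
    [8.5,[-0.4,40,0],3.5],
    [8.5,[-0.4,44,0],3.5],
    [8.5,[-0.4,48,0],3.5],
    [8.5,[-0.4,52,0],3.5],
    [8.5,[-0.4,54.3,2],3.5],
    [8.5,[-0.4,54.3,5],3.5],
    [8.5,[-0.4,54.3,5],3.5],
    [8.5,[-0.4,54.3,5],3.5]
  ]
}}

```text
clock: 85.2
ee_pos: [0.613, -0.3544, 0.1143]
ee_rot: [-3.14, 0.002, -0.018]
force: [-0.4, 0.1, 0.2]
grip_width: 0.085
grasp_force: 0.0
```

```bash
python3 - <<'E'
from prise import *
x,y,w=B['C'];a=np.radians(w); go(x+.042*np.cos(a),y+.042*np.sin(a),.051,w)
E
```

```text
shift [0.03 0.07 6.33] spin 0.07
```

>>> {"api": "jog_arm", "payload": {
  "newtons": 100,
  "steps": [
    [8.5,[0,0.05,3.5],0],
    [8.5,[0,0.05,5.7],0],
    [8.5,[0,0.05,6.3],0],
    [8.5,[0,0.05,6.3],0],
    [5,[0,0.05,6.3],0],
    [5,[0,0.05,6.3],0],
    [5,[0,0.05,6.3],0],
    [5,[0,0.05,6.3],0],
    [5,[0,0.05,6.3],0],
    [5,[0,0.05,5.9],0],
    [5,[0,0.05,5.3],0],
    [5,[0,0.05,4.6],0],
    [5,[0,0.05,3.6],0],
    [5,[0,0.05,2],0],
    [5,[0,0.05,0],0],
    [5,[0,0.05,-3],0],
    [5,[0,0.05,-6],0],
    [5,[0,0.05,-8],0],
    [5,[0,0.05,-8],0]
  ]
}}

```text
clock: 87.1
ee_pos: [0.6143, -0.3575, 0.2006]
ee_rot: [3.137, -0.006, -0.019]
force: [1.1, -0.2, -1.4]
grip_width: 0.0567
grasp_force: 109.3
```

```bash
python3 held.py; python3 ins.py -.13 .13
```

```text
top 680 pitch -9.91 roll 0.23 ztop-tcp at 0 0.0113 s [-0.0386  0.1088] l [-0.0288  0.0283]
side 327 pitch -9.74 roll -0.09 ztop-tcp at 0 0.007 s [-0.042   0.1003] l [-0.0297  0.0293]
tcp [ 0.6143 -0.3575  0.2006] -1.11 F [ 1.1 -0.2 -1.4] w 0.0567 t 87.1
shift [-10.89 -53.78   6.58] spin -3.5
[ 0.61238748 -0.35613534  0.19583565]
```

>>> {"api": "jog_arm", "payload": {
  "steps": [
    [5,[-0.8,-4,0],-3.5],
    [5,[-1.6,-8,0],-3.5],
    [5,[-2.4,-12,0],-3.5],
    [5,[-3.2,-16,0],-3.5],
    [5,[-4,-20,0],-3.5],
    [5,[-5,-24,0],-3.5],
    [5,[-6,-28,0],-3.5],
    [5,[-7,-32,0],-3.5],
    [5,[-8,-36,0],-3.5],
    [5,[-9,-40,0],-3.5],
    [5,[-10,-44,0],-3.5],
    [5,[-10.9,-48,0],-3.5],
    [5,[-10.9,-51,0],-3.5],
    [5,[-10.9,-53.8,2],-3.5],
    [5,[-10.9,-53.8,5],-3.5],
    [5,[-10.9,-53.8,6.5],-3.5],
    [5,[-10.9,-53.8,6.5],-3.5],
    [5,[-10.9,-53.8,6.5],-3.5]
  ]
}}

```text
clock: 89.0
ee_pos: [0.5138, 0.1836, 0.13]
ee_rot: [3.141, 0.002, 0.042]
force: [1.0, -0.8, -2.2]
grip_width: 0.0564
grasp_force: 109.2
```

```bash
python3 held.py; python3 ins.py -.093 .095
```

```text
top 80 pitch -9.49 roll -0.97 ztop-tcp at 0 0.0102 s [0.0463 0.1094] l [-0.0217  0.0105]
side 146 pitch -10.45 roll 0.02 ztop-tcp at 0 0.0111 s [-0.0394  0.108 ] l [-0.0303  0.0256]
tcp [0.5138 0.1836 0.13  ] 2.41 F [ 1.  -0.8 -2.2] w 0.0564 t 89.0
shift [3.59 0.03 3.64] spin -0.01
[0.51490028 0.18402064 0.13141694]
```

>>> {"api": "jog_arm", "payload": {
  "steps": [
    [5,[1,0,1.5],0],
    [5,[2,0,3],0],
    [5,[3,0,3.5],0],
    [5,[4,0,3.5],0],
    [5,[4.6,0,3.5],0],
    [5,[4.6,0,3.5],0],
    [5,[4.6,0,4],0],
    [5,[4.6,0,4.5],0],
    [5,[4.6,0,5],0],
    [5,[4.6,0,5.5],0],
    [5,[4.6,0,5.8],0],
    [5,[4.6,0,5.8],0]
  ]
}}

```text
clock: 90.3
ee_pos: [0.5601, 0.1862, 0.073]
ee_rot: [3.142, -0.0, 0.042]
force: [-3.8, -0.1, 4.9]
grip_width: 0.0566
grasp_force: 110.4
```

```bash
python3 held.py; python3 ins.py -.014 .074
```

```text
top 58 pitch -27.56 roll -9.09 ztop-tcp at 0 0.0547 s [0.0843 0.1414] l [-0.0206  0.0197]
side 110 pitch -2.52 roll -1.74 ztop-tcp at 0 0.0101 s [-0.04    0.1085] l [-0.0305  0.0302]
tcp [0.5601 0.1862 0.073 ] 2.43 F [-3.8 -0.1  4.9] w 0.0566 t 90.3
shift [ 6.96  0.07 -0.08] spin 0.03
[0.5601684  0.18623116 0.0731654 ]
```

>>> {"api": "jog_arm", "payload": {
  "steps": [
    [5,[0.8,0,0.05],0],
    [5,[1.6,0.02,0.1],0],
    [5,[2.4,0.03,0.1],0],
    [5,[3.2,0.03,0.1],0],
    [5,[4,0.03,0.1],0],
    [5,[4.8,0.03,0.1],0],
    [5,[5.6,0.03,0.1],0],
    [5,[6.2,0.03,0.1],0],
    [5,[6.5,0.03,0.1],0],
    [5,[6.5,0.03,0.1],0]
  ]
}}

```text
clock: 91.4
ee_pos: [0.6263, 0.1891, 0.0725]
ee_rot: [-3.141, -0.002, 0.043]
force: [-1.8, 0.7, 6.0]
grip_width: 0.0565
grasp_force: 110.4
```

```bash
python3 ins.py -.036 .072; python3 -c "
from h import *
print(sensors.get_obs()['force'])"
```

```text
shift [-1.86  0.07  0.05] spin 0.04
[0.62632713 0.189055   0.07247409]
[-1.81329111  0.6648551   5.97214488]
```

>>> {"api": "jog_arm", "payload": {
  "steps": [
    [8.5,[0,0,0],0],
    [8.5,[0,0,0],0],
    [8.5,[0,0,0],0],
    [8.5,[-1,0,0],0],
    [8.5,[-2.4,0,0.1],0],
    [8.5,[-2.4,0,0.2],0],
    [5,[-2.4,0,0.2],0],
    [5,[-2.4,0,0.2],0],
    [5,[-2.4,0,0.2],0],
    [5,[-2.4,0,0.2],0],
    [5,[-2.4,0,0.2],0]
  ]
}}

```text
clock: 92.5
ee_pos: [0.6018, 0.1875, 0.0702]
ee_rot: [-3.142, -0.001, 0.042]
force: [-1.5, -0.8, 4.0]
grip_width: 0.0562
grasp_force: 104.8
```

```bash
python3 inset.py; python3 held.py
```

```text
top 439 X [-0.0074  0.1112] z front [0.0494 0.0788 0.0834] z all [0.0548 0.0809 0.0855]
side 511 X [-0.0584  0.0922] z front [0.0281 0.0712 0.0818] z all [0.027  0.0765 0.0849]
top 79 pitch 1.1 roll 0.73 ztop-tcp at 0 0.0105 s [0.0814 0.1338] l [-0.0208  0.016 ]
side 125 pitch 1.08 roll -0.66 ztop-tcp at 0 0.0079 s [-0.0141  0.1341] l [-0.0303  0.0234]
tcp [0.6017 0.1875 0.0701] 2.41 F [-1.4 -0.9  4.8] w 0.0553 t 92.6
```

Gripped 15 mm from its end; push home.

>>> {"api": "jog_arm", "payload": {
  "steps": [
    [5,[0.5,0,0],0],
    [5,[1.0,0,0],0],
    [5,[1.4,0,0],0],
    [5,[1.7,0,0],0],
    [5,[1.9,0,0],0],
    [5,[2.1,0,0],0],
    [5,[2.2,0,0],0],
    [5,[2.2,0,0],0]
  ]
}}

```text
clock: 93.5
ee_pos: [0.6186, 0.1889, 0.0703]
ee_rot: [3.14, 0.01, 0.043]
force: [-12.8, -1.8, 15.5]
grip_width: 0.0558
grasp_force: 106.4
```

>>> {"api": "jog_arm", "payload": {
  "steps": [
    [8.5,[2.2,0,0],0],
    [8.5,[0,0,0],0],
    [8.5,[0,0,0],0],
    [8.5,[-0.3,0,-2],0],
    [8.5,[-0.6,0,-6],0],
    [8.5,[-4,0,-11],0],
    [8.5,[-8,0,-15],0],
    [8.5,[-10,0,-18],0],
    [8.5,[-10,0,-18],0],
    [8.5,[-10,0,-18],0]
  ]
}}

```text
clock: 94.5
ee_pos: [0.5241, 0.1844, 0.2514]
ee_rot: [-3.141, -0.004, 0.042]
force: [-0.2, -0.4, -0.5]
grip_width: 0.0851
grasp_force: 0.0
```

```bash
cat > rep.py <<'E'
from h import *
from ins import O
s,ds=optics.grab_frame('side'); t,dt=optics.grab_frame('top')
cv2.imwrite('pics/s9.png',np.hstack([cv2.resize(s[140:260,250:400],(500,400),interpolation=cv2.INTER_CUBIC),cv2.resize(t[110:270,200:320],(300,400),interpolation=cv2.INTER_CUBIC)]))
for c,im,d in(('side',s,ds),('top',t,dt)):
    W=cloud(c,d); a=np.radians(O[2]); X=(W[...,0]-O[0])*np.cos(a)+(W[...,1]-O[1])*np.sin(a); Y=-(W[...,0]-O[0])*np.sin(a)+(W[...,1]-O[1])*np.cos(a)
    i=im.astype(int); m=(d>0)&(abs(Y)<.029)&(X>-.08)&(X<.13)&((i[...,0]-i[...,2])>-6)
    for z in(.032,.056,.080):
        q=X[m&(abs(W[...,2]-z)<.003)]; 
        if len(q)>8: print(c,z,len(q),np.percentile(q,[2,98]).round(4))
E
python3 rep.py
```

```text
side 0.032 54 [-0.0439  0.0008]
side 0.056 49 [-0.0395  0.004 ]
side 0.08 309 [-0.0397  0.1073]
top 0.032 38 [-0.0391 -0.0015]
top 0.056 32 [-0.0381 -0.0034]
top 0.08 1064 [-0.0345  0.1069]
```

View pics/s9.png

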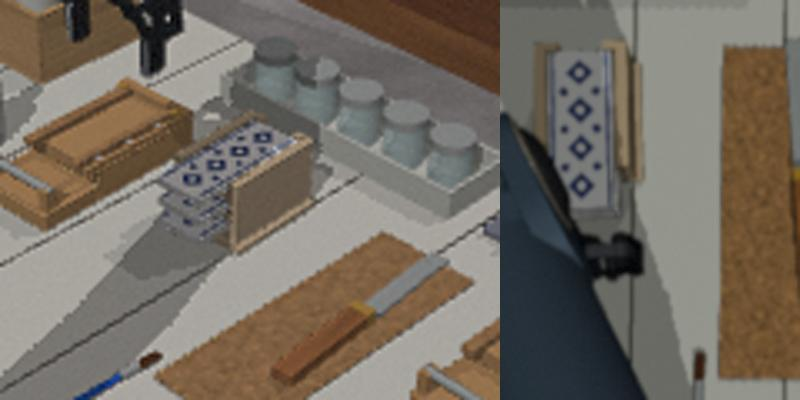

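All three tiles sit in the setter with aligned fronts, and the bar lies flat on the mat (crop (447,257)–(283,378)). Final nudge with closed fingers on the tile ends to make sure all are home.

```bash
python3 ins.py -.072 .026; python3 -c "
from h import *
print(atz('side',[(384.1,217.1),(334.9,253.4)],[.008,.013]).round(3))"
```

```text
shift [ 4.8  -0.05 22.27] spin -0.03
[0.52380835 0.18361741 0.24874598]
[[ 0.787 -0.02   0.008]
 [ 0.526 -0.034  0.013]]
```

The bar has been knocked aside since: its tip now reaches the mat's edge (x≈0.787). I'll set it back after the nudge.

>>> {"api": "jog_arm", "payload": {
  "steps": [
    [0,[3,0,5],0],
    [0,[4.8,0,10],0],
    [0,[4.8,0,15],0],
    [0,[4.8,0,19],0],
    [0,[4.8,0,22],0],
    [0,[4.8,0,22.2],0],
    [0,[4.8,0,22.2],0],
    [0,[5.6,0,22.2],0],
    [0,[6.2,0,22.2],0],
    [0,[6.6,0,22.2],0],
    [0,[6.9,0,22.2],0],
    [0,[6.9,0,22.2],0]
  ]
}}

```text
clock: 95.8
ee_pos: [0.5923, 0.187, 0.0282]
ee_rot: [3.141, 0.0, 0.042]
force: [-1.2, -0.3, 1.1]
grip_width: 0.0001
grasp_force: 0.0
```

>>> {"api": "jog_arm", "payload": {
  "steps": [
    [0,[0.2,0,0],0],
    [0,[0.4,0,0],0],
    [0,[0.6,0,0],0],
    [0,[0.7,0,0],0],
    [0,[0.7,0,0],0]
  ]
}}

```text
clock: 96.3
ee_pos: [0.5918, 0.1865, 0.0261]
ee_rot: [3.138, 0.015, 0.042]
force: [-15.0, -2.2, 5.9]
grip_width: -0.0002
grasp_force: 0.0
```

Firm stop at 15 N, so they are home. Retract and re-measure the bar.

>>> {"api": "jog_arm", "payload": {
  "steps": [
    [0,[-2,0,0],0],
    [0,[-4,0,0],0],
    [0,[-4,0,-4],0],
    [6,[-4,0,-9],0],
    [6,[-6,0,-14],0],
    [6,[-6,-4,-18],0],
    [6,[-6,-8,-20],0],
    [6,[-6,-12,-20],0],
    [6,[-6,-14,-20],0],
    [6,[-6,-14,-20],0]
  ]
}}

```text
clock: 97.3
ee_pos: [0.5323, 0.3294, 0.2284]
ee_rot: [-3.138, -0.001, 0.049]
force: [-0.2, -0.0, 0.4]
grip_width: 0.0602
grasp_force: 0.0
```

```bash
cat > findbar.py <<'E'
from h import *
for c in('top','side'):
    im,d=optics.grab_frame(c); W=cloud(c,d); i=im.astype(int)
    reg=(d>0)&(W[...,0]>.43)&(W[...,0]<.83)&(abs(W[...,1])<.075)
    steel=reg&(abs(i[...,0]-i[...,2])<22)&(W[...,2]>.0065)&(W[...,2]<.02)&(W[...,0]>.6)
    wood=reg&(W[...,2]>.0155)&(W[...,2]<.03)
    for n,m in(('steel',steel),('wood',wood)):
        k,l,st,_=cv2.connectedComponentsWithStats(m.astype(np.uint8),connectivity=8)
        if k<2: print(c,n,'none');continue
        b=1+np.argmax(st[1:,4]); P=W[l==b]; r=cv2.minAreaRect((P[:,:2]*1000).astype(np.float32)); kk=np.polyfit(P[:,0],P[:,1],1)
        print(c,n,len(P),'x',P[:,0].min().round(4),P[:,0].max().round(4),'y mid',P[:,1].mean().round(4),'yaw',np.degrees(np.arctan(kk[0])).round(2),np.round(r[0],1),np.round(r[1],1),'z',np.median(P[:,2]).round(4))
E
python3 findbar.py
```

```text
top steel 380 x 0.6619 0.785 y mid -0.0152 yaw 3.74 [723.6 -14.7] [122.8  22. ] z 0.0106
top wood 523 x 0.528 0.6587 y mid -0.0242 yaw 3.82 [593.  -24.1] [130.5  24.8] z 0.0212
side steel 118 x 0.6687 0.7813 y mid -0.0171 yaw 3.99 [724.3 -16.8] [113.1  26.3] z 0.0086
side wood 216 x 0.5226 0.6576 y mid -0.0269 yaw 4.06 [589.9 -26.9] [136.3  28.3] z 0.0197
```

```bash
python3 -c "
from h import *
go(.640,-.0208,.10,3.8)"
```

```text
shift [ 9.15 34.93 12.76] spin -1.36
```

>>> {"api": "jog_arm", "payload": {
  "steps": [
    [6,[1,4,0],-1.4],
    [6,[2,8,0],-1.4],
    [6,[3,12,0],-1.4],
    [6,[4,16,0],-1.4],
    [6,[5,20,0],-1.4],
    [6,[6,24,0],-1.4],
    [6,[7.5,28,0],-1.4],
    [6,[9.1,32,0],-1.4],
    [6,[9.1,34.9,4],-1.4],
    [6,[9.1,34.9,8],-1.4],
    [6,[9.1,34.9,12.7],-1.4],
    [6,[9.1,34.9,12.7],-1.4],
    [6,[9.1,34.9,12.7],-1.4]
  ]
}}

```text
clock: 98.7
ee_pos: [0.6389, -0.0216, 0.101]
ee_rot: [3.141, 0.001, 0.065]
force: [0.1, 1.0, 0.5]
grip_width: 0.0601
grasp_force: 0.0
```

```bash
python3 -c "
from h import *
go(.640,-.0208,.009,3.8)"
```

```text
shift [ 0.12 -0.07  9.2 ] spin -0.08
```

>>> {"api": "jog_arm", "payload": {
  "newtons": 60,
  "steps": [
    [6,[0.1,0,4],0],
    [6,[0.1,0,7.5],0],
    [6,[0.1,0,8.8],0],
    [6,[0.1,0,9.1],0],
    [6,[0.1,0,9.1],0],
    [1,[0.1,0,9.1],0],
    [1,[0.1,0,9.1],0],
    [1,[0.1,0,9.1],0],
    [1,[0.1,0,9.1],0],
    [1,[0.1,0,9.1],0],
    [1,[0.1,0,8.5],0],
    [1,[0,0,7.7],0],
    [1,[-1,-0.5,7.5],0],
    [1,[-2,-1,7.5],0],
    [1,[-3,-1.5,7.5],0],
    [1,[-4,-2,7.5],0],
    [1,[-4,-2,7.5],0],
    [1,[-4,-2,8.3],0],
    [1,[-4,-2,8.9],0],
    [1,[-4,-2,8.9],0]
  ]
}}

```text
clock: 100.7
ee_pos: [0.5985, -0.0031, 0.0117]
ee_rot: [3.141, -0.0, 0.066]
force: [-1.1, -0.1, 1.0]
grip_width: 0.022
grasp_force: 59.9
```

>>> {"api": "jog_arm", "payload": {
  "steps": [
    [2.6,[0,0,0.1],0],
    [4,[0,0,0.1],0],
    [5,[0,0,0.1],0],
    [5,[0,0,0.1],0],
    [5,[0,0,0.1],0],
    [5,[0,0,-2],0],
    [5,[0,0,-6],0],
    [5,[-3,-1,-10],0],
    [5,[-6,-4,-14],0],
    [5,[-9,-8,-18],0],
    [5,[-12,-12,-20],0],
    [5,[-13,-16,-20],0],
    [5,[-13,-20,-20],0],
    [5,[-13,-22,-20],0],
    [5,[-13,-22,-20],0],
    [5,[-13,-22,-20],0]
  ]
}}

```text
clock: 102.3
ee_pos: [0.4534, 0.2079, 0.2117]
ee_rot: [3.141, 0.0, 0.067]
force: [0.6, 0.3, 0.9]
grip_width: 0.0498
grasp_force: 0.0
```

```bash
python3 findbar.py; python3 rep.py; python3 - <<'E'
from h import *
# compare bystanders with the first picture
a=cv2.imread('pics/top0.png').astype(int); b,_=optics.grab_frame('top'); D=np.abs(a-b.astype(int)).max(2)
for n,(u,v,r) in dict(well=(198,290,12),brush_a=(278,285,34),brush_b=(352,285,34),green=(398,334,35),orange=(497,348,33),paint=(105,200,16),cup=(95,272,25),glass=(530,222,20),jar=(524,280,16)).items():
    print(n,round(float(D[v-r:v+r,u-r:u+r].mean()),1),end=' ')
print(sensors.get_obs()['ee_pos'])
E
```

```text
top steel 410 x 0.6174 0.7436 y mid 0.0028 yaw 3.86 [680.3   3.1] [126.5  22.3] z 0.0103
top wood 518 x 0.4847 0.6138 y mid -0.0065 yaw 3.85 [549.6  -6.5] [129.1  24. ] z 0.0212
side steel 121 x 0.6225 0.7437 y mid 0.0002 yaw 4.48 [682.7   0.9] [121.8  25.5] z 0.0092
side wood 221 x 0.4832 0.6149 y mid -0.0091 yaw 3.76 [548.4  -8.3] [132.2  28.3] z 0.0199
side 0.032 46 [-0.0409  0.0035]
side 0.056 58 [-0.0404 -0.0007]
side 0.08 319 [-0.0397  0.1057]
top 0.032 41 [-0.039  -0.0107]
top 0.056 36 [-0.0382 -0.0041]
top 0.08 1142 [-0.0353  0.1071]
well 81.9 brush_a 36.2 brush_b 14.7 green 13.1 orange 14.2 paint 10.9 cup 10.5 glass 20.0 jar 18.1 [0.45387531 0.2066634  0.21163072]
```

```bash
python3 -c "
from bench import robot
print(robot.finish_job())"
```

```text
the job is handed in; nothing more can be done
None
```

I handed the job in at about 102 s: all three tiles were prised up and slid home in the kiln setter, painted face up. The bar had been knocked aside, so I set it back flat on its mat. I made no contact with the bystanders that I noticed, but my last check couldn't see the colour bowl and one brush (probably hidden by the arm).

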